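# Lock the sample wheel and knock out the stuck mounts

### The job

Turn the sample wheel by its black post until the hole in its ear lies over the hole in the base's ear, and push the locking pin from its parking block down through both, fully home. With the pin left in, push every stuck sample mount out of its pocket from behind with the knock-out rod, through the small access hole in the back of the cassette, and stand each mount upright and wholly on the white tile that lies directly on the bench. Finally lay the rod flat on the bench clear of the wheel, leaving the pin in place; leave the bottles, beaker and tip box alone.

Things in the scene. Friction and masses are not known exactly. Their poses are not given: they have to be found in the camera images.
- base: Fixed round grey base, 210 mm across and 16 mm high, with an ear (44 mm wide, reaching 136 mm from the centre) at its own +y. Origin: centre of its underside, on the wheel's axis; z up. Its x is the direction in which the pockets open once the wheel is lined up.
- wheel: Aluminium wheel that turns about z on the base: a disc 210 mm across, z 18 to 28 mm, with an ear at its +y. Origin: centre of its underside, on the axis; x out of the pocket mouths. The holes line up when its axes are parallel to the base's; it starts 0.4 to 1.3 rad anticlockwise (from above) of that. Some friction (0.3 N m): it stays where it is left. Past the pockets, x = 5 to 85 mm, it is flat and clear.
- cassette (a point): Middle of the top of the grey cassette that stands on the wheel, at wheel x = -20 mm, y = 0, z = 62.5 mm (low studs rise to 72 mm). It is 126 mm wide (y) and runs from x = -45 to 5 mm: three roofed pockets side by side, 40 mm apart, 34 mm wide, 28.5 mm high, open to +x at x = 5 mm, each with a 16 mm round access hole in its 6 mm back wall.
- base_hole (a point): Centre of the mouth of the 12.5 mm hole right through the base's ear, at its upper face (z = 16 mm), 118 mm from the axis at the base's +y.
- wheel_hole (a point): Centre of the 13.5 mm through hole in the wheel's ear, at its upper face (z = 28 mm), 118 mm from the axis; the ear is 10 mm thick, with a 2 mm gap to the base's ear below.
- post (a point): Round black upright turning post on the wheel, 16 mm across, 40 mm tall (z 28 to 68 mm), at (45, -84) mm in the wheel's frame; the point is half-way up it, on its axis.
- pin_grip (a point): Locking pin: middle of its round black knob (18 mm across, 24 mm tall), which is the place to take it. Below it: a steel collar 22 mm across and 4 mm thick, then a steel shank 11 mm across and 24 mm long with a tapered tip. Total height 52 mm, 100 g. z is the pin's axis, pointing up. It starts upright in its parking block.
- pin_tip (a point): Lower tip of the pin's shank, 40 mm below the middle of the knob.
- pin_collar (a point): Underside of the pin's collar, 24 mm above the tip and 16 mm below the middle of the knob; it rests on the wheel's ear when the pin is fully home.
- pin_stand: Fixed white parking block for the pin, 56 x 56 x 28 mm, with a 13 mm through hole in which the pin starts, its collar resting on the top at z = 28 mm. Origin: centre of its underside.
- rod_grip (a point): Knock-out rod: middle of its black rectangular handle (60 mm long, 20 mm wide, 24 mm high), which is the place to take it, from above across its 20 mm width. A steel shank 10 mm across runs from the handle along the rod's own +x, at the height of the handle's middle (12 mm over the bench as it lies). 120 g. x points to the tip, z up.
- rod_tip (a point): Blunt tip of the knock-out rod, on its axis, 140 mm from the middle of the handle.
- tile: Plain white square tile, 165 x 165 x 5 mm, fixed, lying directly on the bench. Origin: centre of its underside; x and y along its edges. (Two other white tiles lie on burette stands and are not meant.)
- mount_1_c (a point): Sample mount: black upright cylinder 30 mm across, 26 mm tall, 30 g, with a small steel specimen in its top; the point is its centre, half-way up; z is its axis. It may be absent. It starts in the pocket at y = -40 mm of the wheel, 12 mm inside the mouth, held down by a small sprung plunger in the roof (about 2 N; a push of about 2 to 4 N from behind frees it).
- pocket_1 (a point): Middle of the pocket at y = -40 mm of the wheel, where its mount sits; 22 mm behind the wheel's axis, z = 41 mm. x points out of the mouth, z up.
- access_1 (a point): Centre of the outer mouth of the 16 mm access hole in the back of the pocket at y = -40 mm, z = 42 mm. x points into the pocket and out of its mouth: the direction to push.
- mount_2_c (a point): Sample mount: black upright cylinder 30 mm across, 26 mm tall, 30 g, with a small steel specimen in its top; the point is its centre, half-way up; z is its axis. It may be absent. It starts in the pocket at y = 0 mm of the wheel, 12 mm inside the mouth, held down by a small sprung plunger in the roof (about 2 N; a push of about 2 to 4 N from behind frees it).
- pocket_2 (a point): Middle of the pocket at y = 0 mm of the wheel, where its mount sits; 22 mm behind the wheel's axis, z = 41 mm. x points out of the mouth, z up.
- access_2 (a point): Centre of the outer mouth of the 16 mm access hole in the back of the pocket at y = 0 mm, z = 42 mm. x points into the pocket and out of its mouth: the direction to push.
- mount_3_c (a point): Sample mount: black upright cylinder 30 mm across, 26 mm tall, 30 g, with a small steel specimen in its top; the point is its centre, half-way up; z is its axis. It may be absent. It starts in the pocket at y = +40 mm of the wheel, 12 mm inside the mouth, held down by a small sprung plunger in the roof (about 2 N; a push of about 2 to 4 N from behind frees it).
- pocket_3 (a point): Middle of the pocket at y = +40 mm of the wheel, where its mount sits; 22 mm behind the wheel's axis, z = 41 mm. x points out of the mouth, z up.
- access_3 (a point): Centre of the outer mouth of the 16 mm access hole in the back of the pocket at y = +40 mm, z = 42 mm. x points into the pocket and out of its mouth: the direction to push.
Mind the look-alikes: they are no part of the job. Of the things like the pin_stand, leave any that is turquoise; of the rest the smaller one is meant.

How it is judged:
On the way, in this order (a step that is already met when the one before it is completed fails the run):
1. the locking pin stands fully home through both ear holes (horizontal distance between pin_tip and base_hole below 0.0045 m and z of pin_collar in the frame of wheel_hole below 0.004 m and angle between pin_tip's own z axis and vertical below 0.12 rad and angle between the x axis of cassette and the x axis of base, either way round below 0.06 rad), for 0.2 s.
2. with the pin in, the rod pushes on a mount (all of step 1 and (contact force between rod and mount_1 above 0.5 N or contact force between rod and mount_2 above 0.5 N or contact force between rod and mount_3 above 0.5 N)), for 0.05 s.
3. with the pin in, every mount is out of its pocket (all of step 1 and distance between mount_1_c and pocket_1 above 0.04 m and distance between mount_2_c and pocket_2 above 0.04 m and distance between mount_3_c and pocket_3 above 0.04 m), for 0.1 s.
At the end, for the whole second after the job is handed in: Pin home through both ears (collar within 4 mm, wheel within 0.06 rad); every mount upright at rest on the bench's tile, middle within 70 mm of its centre along each edge; rod flat on the bench, handle over 160 mm and tip over 110 mm from the wheel axis (all of step 1 and x of mount_1_c in the frame of tile between -0.07 and 0.07 m and y of mount_1_c in the frame of tile between -0.07 and 0.07 m and height (world z) of each of mount_1_c, mount_2_c, mount_3_c below 0.023 m and angle between each of mount_1_c, mount_2_c, mount_3_c's own z axis and vertical below 0.1 rad and linear speed of each of mount_1, mount_2, mount_3, rod, pin below 0.02 m/s and x of mount_2_c in the frame of tile between -0.07 and 0.07 m and y of mount_2_c in the frame of tile between -0.07 and 0.07 m and x of mount_3_c in the frame of tile between -0.07 and 0.07 m and y of mount_3_c in the frame of tile between -0.07 and 0.07 m and height (world z) of each of rod_grip, rod_tip below 0.03 m and horizontal distance between rod_grip and base above 0.16 m and horizontal distance between rod_tip and base above 0.11 m); the robot touches nothing.
It fails at once if a mount comes out of its pocket while the pin is not through the ears ((horizontal distance between pin_tip and base_hole above 0.006 m or z of pin_collar in the frame of wheel_hole above 0.012 m) and (distance between mount_1_c and pocket_1 above 0.04 m or distance between mount_2_c and pocket_2 above 0.04 m or distance between mount_3_c and pocket_3 above 0.04 m)).
It fails at once if a bottle, the beaker or the tip box is moved more than 30 mm (distance of any of dropper, beaker, dark_bottle, small_bottle, tips from where it was at the start of the episode above 0.03 m).
Of mount_1, mount_2, mount_3 only 2 to 3 are there at a start; the rules pass over those that are not, and their reading is None.
At some moment in a run one of rod may be knocked a few centimetres aside while the robot is not near it.
It also fails if it takes over 184 s, if anything falls off the work surface, if the arm or the gripper's body presses on something with over 40 N, if the wrist force passes 120 N, or if a joint passes its speed limit or range.

### The arm

A 7-joint arm with a two-finger parallel gripper is mounted at the origin on a cart in front of the work surface, level with it; the furniture and walls round the work are solid. World frame = base frame: x ahead of the robot, y to its left, z up, the work surface at z = 0. Lengths are in m, angles in rad, forces in N, time in s.
With the tool pointing down it reaches from about 0.425 to 0.925 m from the base axis. Payload 6.8 kg.
Tool frame: the origin (TCP) lies on the centre line of the jaws, within the pads' length; the fingertips stand bot.tip_reach ahead of it and the grasp point (between the pads) lies 3 mm ahead of it (bot.tip_reach is the distance from the TCP to the fingertips, in m); z points along the fingers, y is the line along which they close (so a half turn about z gives the same grasp; the last joint's range is limited). The gripper opens to 85 mm and grips with 20 to 120 N. Pads are 22 mm wide; open, the fingers measure 114 mm over their backs; the gripper's body (76 mm by 85 mm) begins 54 mm behind the grasp point. The pads swing forward as they close: fully open they stand 13 mm farther back than shut.
Start: joints at [1.222, 0.477, 0.022, 1.555, -0.011, 1.109, -0.083], TCP at [0.161, -0.656, 0.253] pointing down, gripper open.
Joint ranges: [-2.96, 2.96], [-0.34, 2.1], [-1.41, 1.46], [0.24, 2.44], [-1.37, 4.51], [0.17, 1.92], [-2.96, 2.96]. Speed limits (rad/s): [2.39, 2.39, 3.14, 3.14, 3.14, 3.14, 3.14].

### API

Orientations are given as a unit quaternion [w, x, y, z].
In Python, from station import bot gives the robot as it stands.
- The arm moves only by the tool jog_arm, never from a script. Its argument "deltas" is a list of rows, each a list of 7 numbers: the shift along the world's x, y, z in m, then the turn, a rotation vector about the world's x, y, z in rad, then the opening, from 0 (shut) to 1 (fully open). In form: [[x, y, z, rx, ry, rz, grip], ...]. A call has 1 to 10 rows; each row shifts and turns the commanded pose from where the row before left it; what a row does not reach is not made up. A row lasts 1/10 s, in which the tool goes at most 50 mm and 8.59 degrees, less where a joint would pass 70% of its speed; a pose out of reach is approached as far as the arm can. A call with a gripper value outside its range is refused whole. The fingers move at their own pace and stop on an object; "newtons" is the grip in N (left out, the last holds). Time passes only in rows, so rows that do not move let the fingers close. It gives the time, the measured TCP pose, the force, the opening and the grip force at its end, in the units of the state.
- bot.get_obs(): the state, without advancing time (a new reading comes with each control period).
- bot.read_camera(name): name is "scene" or "top" or "wrist"; returns a dict with "img" (420x560x3 uint8, red, green, blue), "K" (3x3 intrinsics, pixels), "eye" and "attitude" of the camera in the world. Camera axes: x right, y down, z forward; pixel columns grow to the right and rows downward; lengths in m; the calibration is good to about 2 mm. A picture is of the moment at which its call begins. There is no depth.
- bot.hand_in(): hands the job in; it is judged then, once.
The state is a dict: "t": time; "q": joint angles; "joint_vel": joint speeds; "joint_torque": joint torques, N m; "eef_pos": TCP position; "tool_rot": TCP orientation; "contact_force": force on the tool from outside, world axes, zero at the start; "torque": the same for the moment, N m; "gripper_width": opening from 0.0 (shut) to 1.0 (fully open); "grasp_force": force on a finger pad.
Only numpy, scipy, OpenCV 4.12 (cv2) and the standard library are available. Lean on these libraries where they do the work, as an engineer would, in place of code of your own. Each camera call takes 0.05 s, during which the arm holds its last target. There are 200 camera calls.

## Working session

There is one attempt and no reset: what is moved stays moved. The work goes in short steps, Python scripts to look and compute and a tool call to move; the robot and the scene stay as the last step left them, time stands still between calls to the robot, and variables do not carry over. Pictures are saved under pics/ and viewed, at most 14 in all, crops included, and the job is handed in when it is done.

Besides the shell and the picture viewer there is one more tool, called after "Emit:" by a JSON object that holds its "fn" and its "kwargs", one argument or row to a line. jog_arm: Moves the arm, as the interface text tells. Its arguments: {"type":"object","properties":{"deltas":{"type":"array"},"newtons":{"type":"number"}},"required":["deltas"]}

```bash
ls; mkdir -p pics
cat > h.py <<'E'
import numpy as np, cv2
from scipy.spatial.transform import Rotation as R
from station import bot
def rot(a):
    a=np.array(a)
    return a if a.shape==(3,3) else R.from_quat([a[1],a[2],a[3],a[0]]).as_matrix()
def cast(c,px,z):
    d=rot(c["attitude"])@np.linalg.inv(np.array(c["K"]))@np.array([px[0],px[1],1.])
    e=np.array(c["eye"]); return e+d*(z-e[2])/d[2]
def proj(c,p):
    q=np.array(c["K"])@(rot(c["attitude"]).T@(np.array(p)-np.array(c["eye"]))); return q[:2]/q[2]
def snap(n,f):
    c=bot.read_camera(n); cv2.imwrite("pics/"+f+".png",c["img"][:,:,::-1]); 
    import pickle; pickle.dump(c,open("pics/"+f+".pkl","wb")); return c
def load(f):
    import pickle; return pickle.load(open("pics/"+f+".pkl","rb"))
E
python3 - <<'E'
from h import *
print(bot.get_obs(), bot.tip_reach)
for n in ["scene","top","wrist"]:
    c=snap(n,n+"0"); print(n,c["eye"],c["attitude"],c["K"])
E
```

```text
pics
{'t': 0.0, 'q': array([ 1.22188341,  0.47781282,  0.02232549,  1.55644369, -0.01149927,
        1.10932146, -0.08309615]), 'joint_vel': array([ 2.08978395e-05,  1.41040001e-04, -2.37455660e-03, -9.09442631e-04,
        1.43443869e-03,  8.51519063e-06, -1.54852540e-04]), 'joint_torque': array([-6.51909286e-04, -5.96455657e+01,  1.60781264e+00, -2.81200057e+01,
        1.24617299e-02,  9.37139470e-03, -7.09474591e-06]), 'eef_pos': array([ 0.16084597, -0.65498327,  0.25232017]), 'tool_rot': array([-9.11609196e-04,  9.92757155e-01,  1.20134796e-01, -1.77213117e-04]), 'contact_force': array([-0.65125753, -0.22900028,  0.69262932]), 'torque': array([0.02430806, 0.03613094, 0.03620678]), 'grasp_force': 0.0, 'gripper_width': 0.9963667415988378} 0.022
scene [-0.27993862  0.66502894  0.52310813] [ 0.24652522 -0.36040592  0.75859836 -0.48359219] [[441.44134934   0.         283.26730434]
 [  0.         441.44134934 204.42637066]
 [  0.           0.           1.        ]]
top [0.36674668 0.03776285 1.23409124] [-0.0397713   0.71619475 -0.69543236  0.04309465] [[437.12661887   0.         282.40993367]
 [  0.         437.12661887 207.77716259]
 [  0.           0.           1.        ]]
wrist [ 0.24025409 -0.63720837  0.37252377] [ 0.12341597  0.7769248  -0.60953421 -0.09810401] [[351.89866152   0.         275.78458702]
 [  0.         351.89866152 210.29273492]
 [  0.           0.           1.        ]]
```

View pics/top0.png

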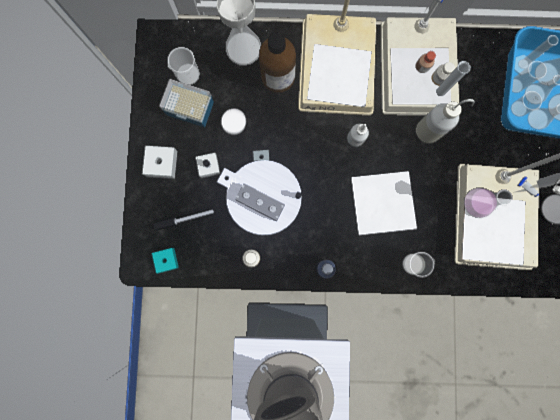

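View pics/scene0.png

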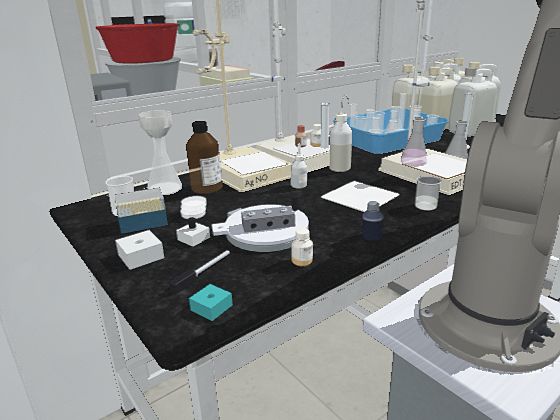

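The top view shows the wheel at (263,198), its ear with hole at (228,178), the base ear at (262,156), the post at (297,195) and the pin stand at (207,165). The rod shank runs from (175,220) to (213,211), and the tile is at (384,203). The scene view agrees with this. Next I measure.

```bash
cat > m.py <<'E'
from h import *
c=load("top0"); im=c["img"]; hsv=cv2.cvtColor(im,cv2.COLOR_RGB2HSV)
w=((hsv[:,:,2]>165)&(hsv[:,:,1]<50)).astype(np.uint8)
def blob(mask,p,r):
    n,l,s,ce=cv2.connectedComponentsWithStats(mask)
    b=[i for i in range(1,n) if s[i,4]>8 and np.hypot(*(ce[i]-p))<r]
    b=max(b,key=lambda i:s[i,4]); return (l==b).astype(np.uint8),s[b],ce[b]
m,s,ce=blob(w,(263,198),30); print("wheel",s,ce)
ct=max(cv2.findContours(m,0,1)[0],key=cv2.contourArea)
hull=cv2.convexHull(ct)[:,0]
P=np.array([cast(c,p,0.028)[:2] for p in ct[:,0]+0.0])
# robust circle radius .105
from scipy.optimize import least_squares
o=least_squares(lambda v:np.hypot(P[:,0]-v[0],P[:,1]-v[1])-.105,P.mean(0),loss="soft_l1",f_scale=.002).x
print("wheel centre",o)
m,s,ce=blob(w,(384,203),20); ct=max(cv2.findContours(m,0,1)[0],key=cv2.contourArea)
r=cv2.minAreaRect(ct); B=np.array([cast(c,p,.005)[:2] for p in cv2.boxPoints(r)]); print("tile",B.mean(0),B,r)
m,s,ce=blob(w,(207,165),15); ct=max(cv2.findContours(m,0,1)[0],key=cv2.contourArea);r=cv2.minAreaRect(ct);print("stand",cast(c,r[0],.028),r)
print("ear hole approx",cast(c,(228,178),.028),"base ear",cast(c,(262,156),.016),"post",cast(c,(298,195),.06))
cas=[cast(c,p,.0625)[:2] for p in [(241,186),(281,218)]];print(cas)
print("rod tip",cast(c,(213,211),.012),cast(c,(175,220),.012))
x0,y0,x1,y1=135,140,315,250
cv2.imwrite("pics/crop0.png",cv2.resize(im[y0:y1,x0:x1,::-1],None,fx=4.4,fy=4.4,interpolation=cv2.INTER_CUBIC))
E
python3 m.py
```

```text
wheel [ 217  151   84   84 3759] [262.38281458 193.8651237 ]
wheel centre [0.54018079 0.08991097]
tile [ 0.53513983 -0.25324215] [[ 0.60572081 -0.16002754]
 [ 0.63172708 -0.32532697]
 [ 0.46412362 -0.34519759]
 [ 0.43898782 -0.1824165 ]] ((383.78466796875, 202.7769012451172), (59.040531158447266, 58.17229080200195), 82.87498474121094)
stand [0.62616847 0.24882587 0.028     ] ((207.2115478515625, 164.0576934814453), (19.807729721069336, 20.003841400146484), 78.69007110595703)
ear hole approx [0.58822472 0.18878925 0.028     ] base ear [0.65682033 0.0964604  0.016     ] post [ 0.54128863 -0.00703666  0.06      ]
[array([0.56094317, 0.14828396]), array([0.47702092, 0.03724678])]
rod tip [0.49585293 0.2287865  0.012     ] [0.4673498 0.3338806 0.012    ]
```

View pics/crop0.png

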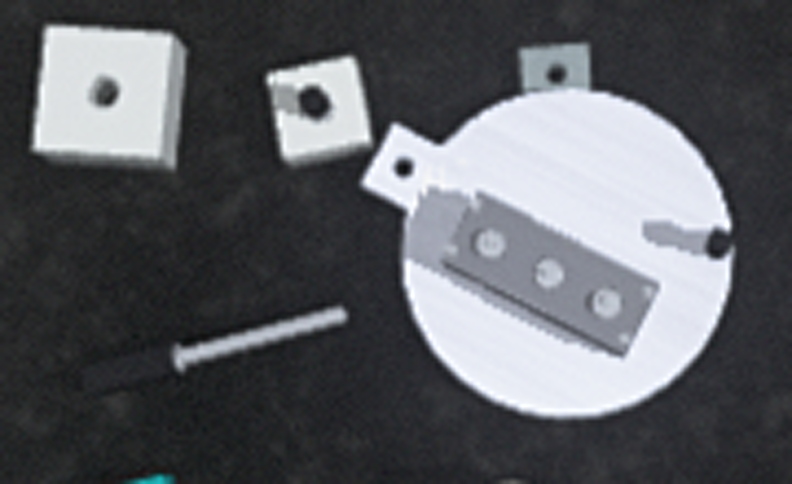

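The 4.4x crop (offset 135,140) shows the wheel hole at (403,167), the base hole at (557,74) and the post top at (718,243). The pin knob is at (315,103), the rod tip at (345,314) and its shank start at (182,357).

Run:
```python
from h import *
c=load("top0"); P=lambda u,v,z: cast(c,(135+u/4.4,140+v/4.4),z)[:2]
O=np.array([.5402,.0899])
for n,p in dict(wh=P(403,167,.028),bh=P(557,74,.016),post=P(718,243,.068),pin=P(315,103,.056)).items():
    d=p-O; print(n,p,np.hypot(*d),np.arctan2(d[1],d[0]))
t=P(345,314,.012);s=P(182,357,.012);d=(t-s)/np.hypot(*(t-s));print("rod",t,d,np.arctan2(d[1],d[0]),t-.14*d)
```

```text
wh [0.5882346  0.19273318] 0.11349883966408143 1.1338036566539598
bh [0.65441003 0.09754105] 0.11446535324173333 0.06680394093882104
post [ 0.53949517 -0.00723685] 0.097139408761129 -1.5780522100703274
pin [0.62190525 0.24571501] 0.17593767801470617 1.087840634764315
rod [0.49486028 0.22758992] [ 0.28648028 -0.95808614] -1.2802452149996972 [0.45475304 0.36172198]
```

Emit:
{"fn": "jog_arm", "kwargs": {
  "deltas": [
    [0.025, 0.043, 0, 0, 0, 0.09, 0.45],
    [0.025, 0.043, 0, 0, 0, 0.09, 0.45],
    [0.025, 0.043, 0, 0, 0, 0.09, 0.45],
    [0.025, 0.043, 0, 0, 0, 0.09, 0.45],
    [0.025, 0.043, 0, 0, 0, 0.09, 0.45],
    [0.025, 0.043, 0, 0, 0, 0.09, 0.45],
    [0.025, 0.043, 0, 0, 0, 0.09, 0.45],
    [0.025, 0.043, 0, 0, 0, 0.09, 0.45],
    [0.025, 0.043, 0, 0, 0, 0.09, 0.45],
    [0.025, 0.043, 0, 0, 0, 0.09, 0.45]
  ]
}}

```text
t: 1.15
eef_pos: [0.4115, -0.2237, 0.2534]
tool_rot: [0.0, 0.841, 0.541, -0.0]
contact_force: [1.5, -0.2, -0.1]
gripper_width: 0.451
grasp_force: 0.0
```

Emit:
{"fn": "jog_arm", "kwargs": {
  "deltas": [
    [0.025, 0.043, -0.01, 0, 0, 0.09, 0.45],
    [0.025, 0.043, -0.01, 0, 0, 0.09, 0.45],
    [0.025, 0.043, -0.01, 0, 0, 0.09, 0.45],
    [0.025, 0.043, -0.01, 0, 0, 0.09, 0.45],
    [0.028, 0.045, -0.01, 0, 0, 0.095, 0.45],
    [0, 0, -0.03, 0, 0, 0, 0.45],
    [0, 0, 0, 0, 0, 0, 0.45]
  ]
}}

```text
t: 1.85
eef_pos: [0.5333, -0.0132, 0.1714]
tool_rot: [-0.003, 0.697, 0.717, -0.002]
contact_force: [-0.6, -1.1, -0.6]
gripper_width: 0.453
grasp_force: 0.0
```

Run:
```python
from h import *
c=snap("wrist","w1"); o=bot.get_obs();print(o["eef_pos"],proj(c,(.5395,-.007,.068)),proj(c,(.537,.0875,.028)),proj(c,(.655,.0975,.016)))
```

```text
[ 0.53380387 -0.01451029  0.17297387] [283.87112052 210.01605906] [284.05206941  62.35155025] [448.81427759  53.4803015 ]
```

View pics/w1.png

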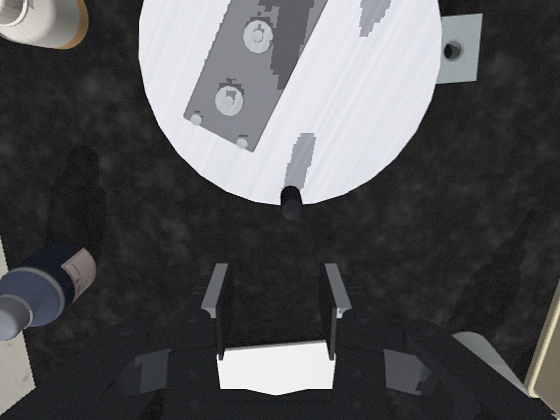

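The wrist view shows the post top at (291,209), the base hole at (452,50) and the wheel rim from columns 139 to 442.

Run:
```python
from h import *
from scipy.optimize import least_squares
c=load("w1"); im=c["img"]
bh=cast(c,(452,50),.016)[:2];po=cast(c,(291,209),.068)[:2]
g=im.min(2); m=((g>150)).astype(np.uint8)
n,l,s,ce=cv2.connectedComponentsWithStats(m); k=l[150,180]; ct=max(cv2.findContours((l==k).astype(np.uint8),0,1)[0],key=cv2.contourArea)[:,0]
ct=np.array([p for p in ct if p[1]>5 and not(270<p[0]<315 and p[1]>150)])
P=np.array([cast(c,p+0.,.028)[:2] for p in ct])
o=least_squares(lambda v:np.hypot(P[:,0]-v[0],P[:,1]-v[1])-.105,[.54,.09],loss="soft_l1",f_scale=.001).x
print(o,bh,po,np.hypot(*(bh-o)),np.hypot(*(po-o)),np.arctan2(*(bh-o)[::-1]),np.arctan2(*(po-o)[::-1]))
```

```text
[0.55737958 0.10512483] [0.65686048 0.09983429] [ 0.54422871 -0.00614867] 0.09962147972863958 0.11204792488549362 -0.05313142282718488 -1.6884358035086375
```

Run:
```python
from h import *
from scipy.optimize import least_squares
c=load("w1"); im=c["img"]
bh=cast(c,(452,50),.016)[:2];po=cast(c,(291,209),.068)[:2]
P=[]
for v in list(range(20,190,5)):
    r=np.where(im[v].min(1)>185)[0]; r=r[(r>120)&(r<450)]
    P.append(cast(c,(r[0],v),.028)[:2])
    if v>95: P.append(cast(c,(r[-1],v),.028)[:2])
P=np.array(P)
o=least_squares(lambda v:np.hypot(P[:,0]-v[0],P[:,1]-v[1])-.105,[.54,.09],loss="soft_l1",f_scale=.001).x
print(np.abs(np.hypot(*(P-o).T)-.105).round(4).tolist())
print(o,bh,po,np.hypot(*(bh-o)),np.hypot(*(po-o)),np.arctan2(*(bh-o)[::-1]),np.arctan2(*(po-o)[::-1]))
```

```text
[0.0015, 0.0011, 0.0013, 0.0014, 0.0014, 0.0013, 0.0011, 0.0008, 0.0004, 0.0007, 0.0008, 0.0008, 0.0007, 0.0005, 0.0002, 0.0004, 0.0006, 0.001, 0.0006, 0.0016, 0.0005, 0.0014, 0.0003, 0.0018, 0.0, 0.0014, 0.0005, 0.0014, 0.0005, 0.0007, 0.0001, 0.0005, 0.0002, 0.0008, 0.0001, 0.0008, 0.0007, 0.0007, 0.0009, 0.0004, 0.0002, 0.0004, 0.0004, 0.0002, 0.0007, 0.0002, 0.0014, 0.0001, 0.001, 0.0002, 0.001, 0.0]
[0.54092661 0.09079676] [0.65686048 0.09983429] [ 0.54422871 -0.00614867] 0.11628559957722691 0.09700165399061642 0.0777968128540146 -1.536748065935832
```

Emit:
{"fn": "jog_arm", "kwargs": {
  "deltas": [
    [0.01, 0.009, 0, 0, 0, 0, 0.45],
    [0, 0, -0.04, 0, 0, 0, 0.45],
    [0, 0, -0.04, 0, 0, 0, 0.45],
    [0, 0, -0.033, 0, 0, 0, 0.45],
    [0, 0, 0, 0, 0, 0, 0.45],
    [0, 0, 0, 0, 0, 0, 0],
    [0, 0, 0, 0, 0, 0, 0],
    [0, 0, 0, 0, 0, 0, 0],
    [0, 0, 0, 0, 0, 0, 0]
  ],
  "newtons": 30
}}

```text
t: 2.8
eef_pos: [0.5465, -0.0056, 0.0636]
tool_rot: [0.001, 0.698, 0.716, 0.001]
contact_force: [-3.5, -1.0, 7.8]
gripper_width: 0.179
grasp_force: 30.3
```

Emit:
{"fn": "jog_arm", "kwargs": {
  "deltas": [
    [-0.0101, -0.0001, 0, 0, 0, -0.106, 0],
    [-0.0102, 0.001, 0, 0, 0, -0.107, 0],
    [-0.0099, 0.002, 0, 0, 0, -0.106, 0],
    [-0.0097, 0.0031, 0, 0, 0, -0.107, 0],
    [-0.0093, 0.0041, 0, 0, 0, -0.106, 0],
    [-0.0088, 0.0051, 0, 0, 0, -0.106, 0],
    [-0.0082, 0.006, 0, 0, 0, -0.107, 0],
    [-0.0076, 0.0068, 0, 0, 0, -0.106, 0],
    [-0.0068, 0.0076, 0, 0, 0, -0.107, 0],
    [-0.0059, 0.0082, 0, 0, 0, -0.106, 0]
  ]
}}

```text
t: 3.8
eef_pos: [0.4594, 0.0367, 0.0635]
tool_rot: [0.001, 0.966, 0.26, 0.001]
contact_force: [-4.9, -6.7, 13.1]
gripper_width: 0.175
grasp_force: 31.6
```

Emit:
{"fn": "jog_arm", "kwargs": {
  "deltas": [
    [0, 0, 0, 0, 0, 0, 0],
    [0, 0, 0, 0, 0, 0, 0],
    [0, 0, 0, 0, 0, 0, 0]
  ]
}}

```text
t: 4.1
eef_pos: [0.4587, 0.0379, 0.0635]
tool_rot: [0.001, 0.965, 0.262, -0.0]
contact_force: [-8.4, -3.4, 18.1]
gripper_width: 0.179
grasp_force: 32.1
```

Run:
```python
from h import *
c=snap("wrist","w2"); d=snap("top","top2"); print(proj(c,(.6575,.0995,.016)))
a=d["img"][130:240,190:330,::-1]
cv2.imwrite("pics/v2.png",np.hstack([c["img"][::1,::1,::-1][:, :],]))
cv2.imwrite("pics/v2b.png",cv2.resize(a,None,fx=4.5,fy=4.5,interpolation=cv2.INTER_CUBIC))
```

```text
[ 408.23629434 -276.80820465]
```

View pics/v2b.png

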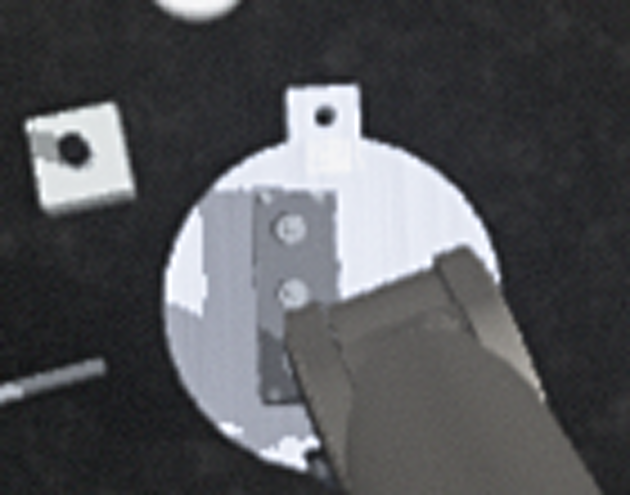

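The ear now covers the base's ear, and its hole is at about (262.2,155.8) in the top view. I'll release the post and look at the pin and the hole from above.

Emit:
{"fn": "jog_arm", "kwargs": {
  "deltas": [
    [0, 0, 0, 0, 0, 0, 0.45],
    [0, 0, 0, 0, 0, 0, 0.45],
    [0, 0, 0.045, 0, 0, 0, 0.45],
    [0, 0, 0.045, 0, 0, 0, 0.45],
    [0.03, 0.028, 0.03, 0, 0, 0, 0.45],
    [0.03, 0.028, 0.03, 0, 0, 0, 0.45],
    [0.03, 0.028, 0.03, 0, 0, 0, 0.45],
    [0.03, 0.028, 0.01, 0, 0, 0, 0.45],
    [0.022, 0.02, 0, 0, 0, 0, 0.45],
    [0, 0, 0, 0, 0, 0, 0.45]
  ]
}}

```text
t: 5.2
eef_pos: [0.6017, 0.1733, 0.2509]
tool_rot: [-0.001, 0.964, 0.265, 0.002]
contact_force: [0.0, 0.4, -0.6]
gripper_width: 0.45
grasp_force: 0.0
```

Run:
```python
from h import *
c=snap("wrist","w3"); o=bot.get_obs();print(o["eef_pos"],o["q"],proj(c,(.622,.2457,.056)),proj(c,(.6575,.0995,.016)))
```

```text
[0.60025518 0.17106831 0.25023288] [-0.15532685  0.41384613 -0.29484456  1.67108785  0.13210876  1.07503142
 -1.52626069] [214.96552954 127.98506998] [364.55123502 168.72681751]
```

View pics/w3.png

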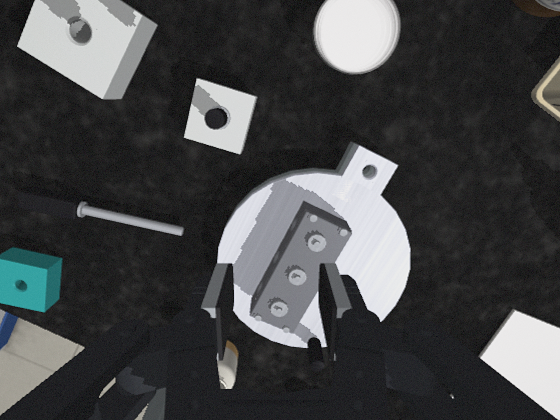

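The pin knob top is at (215,117), the wheel hole at (369,171) and the rod tip at (183,231).

Run:
```python
from h import *
c=load("w3"); print("pin",cast(c,(215.5,117),.056),cast(c,(215,117),.05)); print("wh",cast(c,(369.5,171.5),.028),"bh-exp",proj(c,(.6575,.0995,.016)))
print("rodtip",cast(c,(183,231),.012),cast(c,(83,210),.012))
a=c["img"][140:205,325:405,::-1]; b=c["img"][90:155,180:260,::-1]
cv2.imwrite("pics/v3.png",cv2.resize(np.hstack([a,b]),None,fx=5,fy=5,interpolation=cv2.INTER_CUBIC))
```

```text
pin [0.63050204 0.24962085 0.056     ] [0.62949029 0.25070531 0.05      ]
wh [0.65819919 0.09750869 0.028     ] bh-exp [364.55123502 168.72681751]
rodtip [0.4994539 0.2293298 0.012    ] [0.46642251 0.33236928 0.012     ]
```

View pics/v3.png

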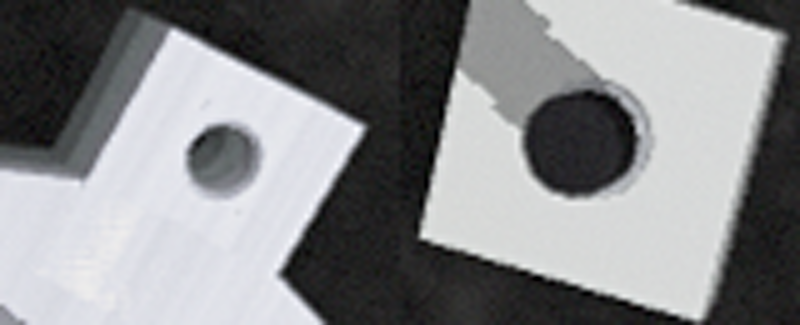

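Emit:
{"fn": "jog_arm", "kwargs": {
  "deltas": [
    [-0.004, -0.038, -0.02, 0, 0, 0, 0.45],
    [-0.004, -0.038, -0.04, 0, 0, 0, 0.45],
    [-0.004, -0.037, -0.04, 0, 0, 0, 0.45],
    [0, 0, -0.015, 0, 0, 0, 0.45],
    [0, 0, 0, 0, 0, 0, 0.45],
    [0, 0, 0, 0, 0, 0, 0.45]
  ]
}}

```text
t: 5.85
eef_pos: [0.5884, 0.0639, 0.1432]
tool_rot: [-0.0, 0.965, 0.263, 0.0]
contact_force: [-1.0, -0.0, 0.9]
gripper_width: 0.448
grasp_force: 0.0
```

Run:
```python
from h import *
c=snap("wrist","w4"); o=bot.get_obs();print(o["eef_pos"],c["eye"],proj(c,(.658,.0985,.028)))
u,v=proj(c,(.658,.0985,.028)).astype(int); print(u,v)
a=c["img"][max(0,v-50):v+50,u-65:u+65,::-1]
cv2.imwrite("pics/v4.png",cv2.resize(a,None,fx=6,fy=6,interpolation=cv2.INTER_CUBIC))
```

```text
[0.58898551 0.06440671 0.14386599] [0.65887861 0.10329913 0.26341611] [281.8250334  100.77273551]
281 100
```

View pics/v4.png

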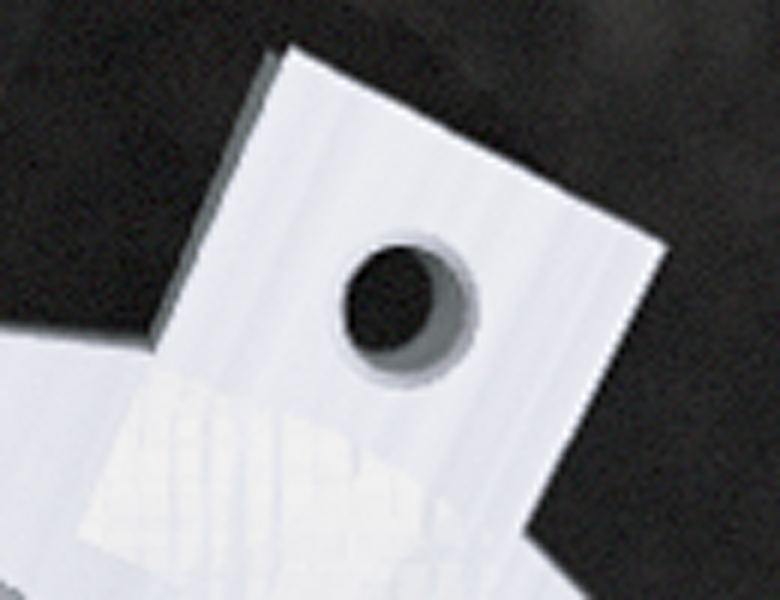

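The through-hole shows black only over x=345 to 435, while the wheel hole spans 345 to 475. The base hole is therefore about 3 mm anticlockwise of the wheel hole, so I regrip the post and turn the wheel back 0.026 rad.

Emit:
{"fn": "jog_arm", "kwargs": {
  "deltas": [
    [-0.043, -0.009, 0, 0, 0, 0, 0.45],
    [-0.043, -0.009, 0, 0, 0, 0, 0.45],
    [-0.044, -0.0085, 0, 0, 0, 0, 0.45],
    [0, 0, -0.04, 0, 0, 0, 0.45],
    [0, 0, -0.04, 0, 0, 0, 0.45],
    [0, 0, 0, 0, 0, 0, 0.45],
    [0, 0, 0, 0, 0, 0, 0],
    [0, 0, 0, 0, 0, 0, 0],
    [0, 0, 0, 0, 0, 0, 0],
    [0, 0, 0, 0, 0, 0, 0]
  ]
}}

```text
t: 6.9
eef_pos: [0.4598, 0.0374, 0.0642]
tool_rot: [-0.0, 0.965, 0.263, 0.002]
contact_force: [-1.7, 2.6, 8.5]
gripper_width: 0.178
grasp_force: 30.1
```

Run:
```python
from h import *
o=bot.get_obs();print(o)
c=load("w4"); g=c["img"][50:150,216:346].min(2)
ys,xs=np.where(g[30:66,50:82]<60); print(len(xs),xs.mean()+50+216,ys.mean()+30+50,xs.min()+266,xs.max()+266,ys.min()+80,ys.max()+80)
```

```text
{'t': 6.9, 'q': array([-0.00770853,  0.43608159, -0.24854687,  2.1881333 ,  0.20501911,
        0.5346624 , -1.44881387]), 'joint_vel': array([-0.00077635, -0.00175647, -0.00052386, -0.00068575, -0.0003062 ,
        0.00143905, -0.00048012]), 'joint_torque': array([  1.3259887 , -40.94034791,   0.22738491, -14.69427913,
         0.45499437,  -0.22449133,  -0.05176341]), 'eef_pos': array([0.45978678, 0.03738173, 0.06421325]), 'tool_rot': array([-2.37324658e-05,  9.64768531e-01,  2.63093419e-01,  1.87994090e-03]), 'contact_force': array([-1.72869004,  2.58716752,  8.49524871]), 'torque': array([0.50801525, 0.3938126 , 0.04310272]), 'grasp_force': 30.139986276626587, 'gripper_width': 0.17845927760898306}
196 280.4795918367347 99.53061224489795 274 287 91 108
```

Emit:
{"fn": "jog_arm", "kwargs": {
  "deltas": [
    [0.0007, -0.001, 0, 0, 0, 0.013, 0],
    [0.0007, -0.0011, 0, 0, 0, 0.013, 0],
    [0, 0, 0, 0, 0, 0, 0],
    [0, 0, 0, 0, 0, 0, 0]
  ]
}}

```text
t: 7.3
eef_pos: [0.4613, 0.0352, 0.0642]
tool_rot: [0.0, 0.961, 0.276, 0.002]
contact_force: [-1.5, 2.7, 9.1]
gripper_width: 0.18
grasp_force: 30.3
```

Emit:
{"fn": "jog_arm", "kwargs": {
  "deltas": [
    [0, 0, 0, 0, 0, 0, 0.45],
    [0, 0, 0, 0, 0, 0, 0.45],
    [0, 0, 0.04, 0, 0, 0, 0.45],
    [0, 0, 0.04, 0, 0, 0, 0.45],
    [0.042, 0.009, 0, 0, 0, 0, 0.45],
    [0.043, 0.009, 0, 0, 0, 0, 0.45],
    [0.043, 0.009, 0, 0, 0, 0, 0.45],
    [0, 0, 0, 0, 0, 0, 0.45],
    [0, 0, 0, 0, 0, 0, 0.45]
  ]
}}

```text
t: 8.2
eef_pos: [0.5879, 0.0612, 0.142]
tool_rot: [-0.0, 0.961, 0.275, -0.0]
contact_force: [-1.2, -0.5, -0.6]
gripper_width: 0.451
grasp_force: 0.0
```

Run:
```python
from h import *
c=snap("wrist","w5"); o=bot.get_obs();print(o["eef_pos"],c["eye"])
u,v=proj(c,(.658,.0985,.028)).astype(int); print(u,v)
a=c["img"][max(0,v-50):v+50,u-65:u+65,::-1]
cv2.imwrite("pics/v5.png",cv2.resize(a,None,fx=6,fy=6,interpolation=cv2.INTER_CUBIC))
```

```text
[0.58684862 0.06091237 0.14192711] [0.65752197 0.10249154 0.26205613]
281 97
```

View pics/v5.png

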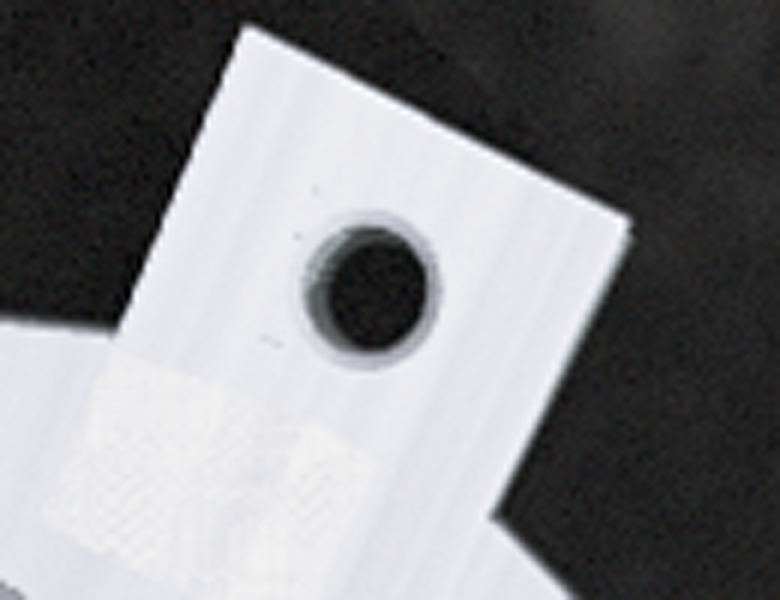

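The holes now overlap almost concentrically, with the hole at (278,95). Next I fetch the pin.

Emit:
{"fn": "jog_arm", "kwargs": {
  "deltas": [
    [0.01, 0.046, 0.02, 0, 0, 0, 0.45],
    [0.01, 0.047, 0.02, 0, 0, 0, 0.45],
    [0.01, 0.047, 0, 0, 0, 0, 0.45],
    [0.011, 0.047, 0, 0, 0, 0, 0.45],
    [0, 0, 0, 0, 0, 0, 0.45],
    [0, 0, 0, 0, 0, 0, 0.45]
  ]
}}

```text
t: 8.85
eef_pos: [0.6265, 0.2464, 0.1808]
tool_rot: [0.0, 0.961, 0.277, -0.001]
contact_force: [-0.3, -1.2, -0.8]
gripper_width: 0.452
grasp_force: 0.0
```

Run:
```python
from h import *
c=load("w5");print("wh",cast(c,(277.8,95.2),.028),"bh",cast(c,(279.3,95.3),.016), c["eye"])
c=snap("wrist","w6"); o=bot.get_obs();print(o["eef_pos"])
p=np.array(proj(c,(.627,.248,.056))); print(p)
g=c["img"].max(2); y,x=int(p[1]),int(p[0]); 
m=(g<60).astype(np.uint8); n,l,s,ce=cv2.connectedComponentsWithStats(m)
for i in range(1,n):
    if 300<s[i,4]<5000 and np.hypot(*(ce[i]-p))<60: print(s[i],ce[i],cast(c,ce[i],.056))
w=(c["img"].min(2)>150).astype(np.uint8); n,l,s,ce=cv2.connectedComponentsWithStats(w)
for i in range(1,n):
    if s[i,4]>2000: print("white",s[i],ce[i],cast(c,ce[i],.028))
```

```text
wh [0.65792935 0.10142798 0.028     ] bh [0.65842345 0.10049357 0.016     ] [0.65752197 0.10249154 0.26205613]
[0.62701323 0.24430273 0.18076745]
[272.05283994 209.24257192]
[260 188  23  28 523] [270.55258126 201.55449331] [0.63140804 0.25202568 0.056     ]
white [   37    13   156   163 10741] [112.16814077 102.52192533] [0.62678861 0.38785859 0.028     ]
white [ 387   53  108  101 8497] [441.00152995 102.26020949] [0.75639674 0.1814054  0.028     ]
white [ 229  153   86   83 3382] [273.82732111 195.82554701] [0.62950523 0.24822743 0.028     ]
white [ 337  229  142  126 6764] [425.43894145 285.46717918] [0.63086771 0.09223995 0.028     ]
white [ 257  272   63  123 3504] [284.12357306 334.01398402] [0.52219903 0.17003655 0.028     ]
```

Emit:
{"fn": "jog_arm", "kwargs": {
  "deltas": [
    [0.0035, 0.0045, -0.02, 0, 0, 0, 0.45],
    [0, 0, -0.04, 0, 0, 0, 0.45],
    [0, 0, -0.04, 0, 0, 0, 0.45],
    [0, 0, -0.024, 0, 0, 0, 0.45],
    [0, 0, 0, 0, 0, 0, 0.45],
    [0, 0, 0, 0, 0, 0, 0],
    [0, 0, 0, 0, 0, 0, 0],
    [0, 0, 0, 0, 0, 0, 0],
    [0, 0, 0, 0, 0, 0, 0]
  ],
  "newtons": 40
}}

```text
t: 9.8
eef_pos: [0.631, 0.2513, 0.0586]
tool_rot: [-0.001, 0.961, 0.276, 0.0]
contact_force: [-3.8, 2.9, 0.8]
gripper_width: 0.196
grasp_force: 39.0
```

Run:
```python
from h import *
o=bot.get_obs();print(o["eef_pos"],o["contact_force"],o["gripper_width"],o["torque"],o["tool_rot"])
c=snap("wrist","w7"); d=snap("top","top7")
a=c["img"][100:340,130:430,::-1]
cv2.imwrite("pics/v7.png",cv2.resize(a,None,fx=2.4,fy=2.4,interpolation=cv2.INTER_CUBIC))
```

```text
[0.63102988 0.25131658 0.05856895] [-3.80822354  2.92317404  0.75347434] 0.19609986912989416 [ 0.66016902  1.05429564 -0.02824564] [-8.50055793e-04  9.61261320e-01  2.75637094e-01  3.79463426e-04]
```

View pics/v7.png

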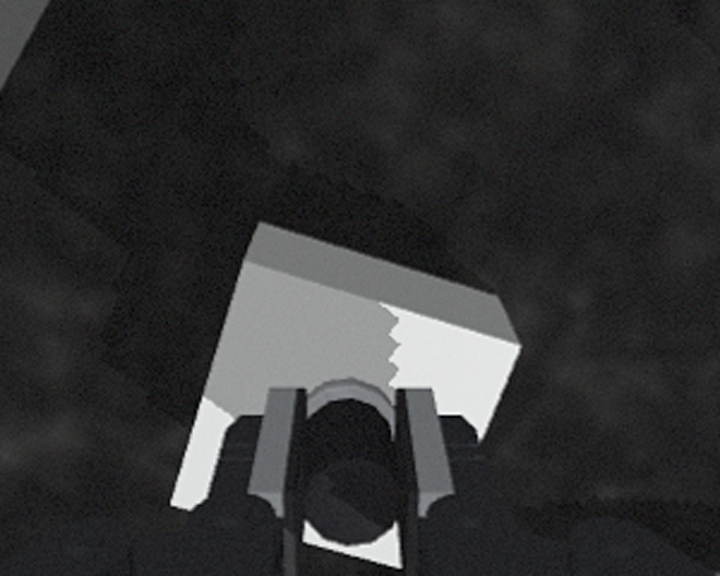

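The pin is gripped squarely, with its knob top at full-image pixel (276,310).

Run:
```python
from h import *
c=load("w7"); print(cast(c,(275.8,310.4),.056), c["eye"], rot(c["attitude"])[:,2])
# stand top corners in crop: (245,262),(521,347) far edge
for u,v in [(245,262),(521,347),(170,505)]:
    print(cast(c,(130+u/2.4,100+v/2.4),.028))
```

```text
[0.63030183 0.24885029 0.056     ] [0.70051213 0.2923933  0.17875181] [-0.26395667 -0.16265999 -0.95072005]
[0.64868799 0.28357208 0.028     ]
[0.66198975 0.2295877  0.028     ]
[0.5945277  0.27049715 0.028     ]
```

Emit:
{"fn": "jog_arm", "kwargs": {
  "deltas": [
    [0, 0, 0.03, 0, 0, 0, 0],
    [0, 0, 0.04, 0, 0, 0, 0],
    [0.005, -0.03, 0.01, 0, 0, 0, 0],
    [0.005, -0.04, 0, 0, 0, 0, 0],
    [0.005, -0.04, 0, 0, 0, 0, 0],
    [0.006, -0.025, 0, 0, 0, 0, 0],
    [0.006, -0.0165, 0, 0, 0, 0, 0],
    [0, 0, -0.03, 0, 0, 0, 0],
    [0, 0, 0, 0, 0, 0, 0],
    [0, 0, 0, 0, 0, 0, 0]
  ]
}}

```text
t: 10.9
eef_pos: [0.6583, 0.0995, 0.1073]
tool_rot: [-0.0, 0.961, 0.276, -0.0]
contact_force: [-0.0, 0.9, -1.0]
gripper_width: 0.188
grasp_force: 39.1
```

Run:
```python
from h import *
o=bot.get_obs();print(o["eef_pos"],o["contact_force"],o["gripper_width"],o["tool_rot"])
c=snap("wrist","w8"); d=snap("scene","s8"); u,v=proj(d,(.658,.0997,.028)).astype(int); print(u,v,proj(c,(.658,.0997,.028)))
a=cv2.resize(c["img"][150:400,140:420,::-1],None,fx=1.5,fy=1.5); b=cv2.resize(d["img"][v-40:v+30,u-40:u+38,::-1],(420,375),interpolation=cv2.INTER_CUBIC)
b=cv2.resize(b,(375,375))
cv2.imwrite("pics/v8.png",np.hstack([a,b]))
```

```text
[0.65828221 0.09947989 0.10734726] [-0.00347829  0.85149641 -0.98989205] 0.18814544535617175 [-3.43435772e-04  9.61175012e-01  2.75939117e-01 -2.84987104e-04]
237 207 [272.65701789 234.66269538]
```

View pics/v8.png

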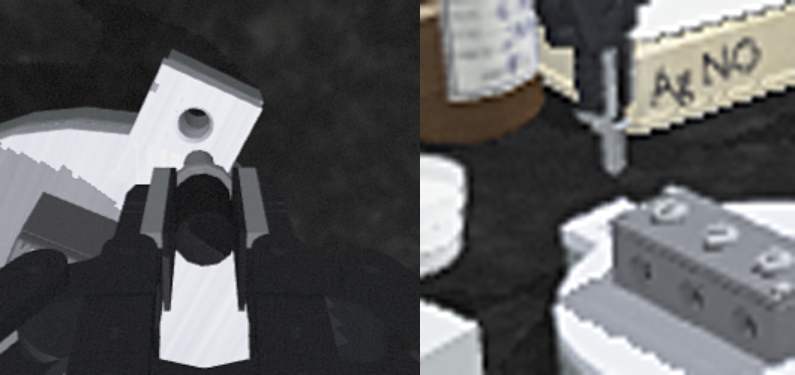

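The wrist view puts the hole at (270,233) and the knob top at (277,309), and the pin hangs upright.

Run:
```python
from h import *
c=load("w8"); p=c["img"]
print("hole",cast(c,(270,232.7),.028)); print("knob",cast(c,(276.3,309.5),.1047))
g=p[215:250,250:290].min(2)
m=(g<150).astype(np.uint8); n,l,s,ce=cv2.connectedComponentsWithStats(m); print([(s[i],ce[i]+[250,215]) for i in range(1,n) if s[i,4]>40])
print(proj(c,(.6583,.0995,.0667)), "tip expected px at TCP axis")
```

```text
hole [0.65823566 0.10175149 0.028     ]
knob [0.65795155 0.09706752 0.1047    ]
[(array([  9,   7,  22,  20, 342], dtype=int32), array([269.03508772, 231.73099415]))]
[272.5700736  263.26110535] tip expected px at TCP axis
```

Emit:
{"fn": "jog_arm", "kwargs": {
  "deltas": [
    [0, 0.003, 0, 0, 0, 0, 0],
    [0, 0, -0.015, 0, 0, 0, 0],
    [0, 0, -0.012, 0, 0, 0, 0],
    [0, 0, -0.004, 0, 0, 0, 0],
    [0, 0, 0, 0, 0, 0, 0]
  ]
}}

```text
t: 11.5
eef_pos: [0.6581, 0.1018, 0.0748]
tool_rot: [-0.0, 0.961, 0.275, -0.001]
contact_force: [1.3, 1.1, -1.5]
gripper_width: 0.195
grasp_force: 39.0
```

Emit:
{"fn": "jog_arm", "kwargs": {
  "deltas": [
    [0, 0, -0.004, 0, 0, 0, 0],
    [0, 0, -0.003, 0, 0, 0, 0],
    [0, 0, 0, 0, 0, 0, 0]
  ]
}}

```text
t: 11.8
eef_pos: [0.6585, 0.1017, 0.0689]
tool_rot: [-0.0, 0.961, 0.275, 0.0]
contact_force: [0.2, 1.4, -2.2]
gripper_width: 0.196
grasp_force: 39.0
```

Emit:
{"fn": "jog_arm", "kwargs": {
  "deltas": [
    [0, 0, -0.004, 0, 0, 0, 0],
    [0, 0, -0.004, 0, 0, 0, 0],
    [0, 0, -0.002, 0, 0, 0, 0],
    [0, 0, 0, 0, 0, 0, 0]
  ]
}}

```text
t: 12.2
eef_pos: [0.6586, 0.1015, 0.0588]
tool_rot: [-0.0, 0.961, 0.275, 0.0]
contact_force: [2.5, 2.5, -1.5]
gripper_width: 0.193
grasp_force: 39.0
```

Emit:
{"fn": "jog_arm", "kwargs": {
  "deltas": [
    [0, 0, -0.001, 0, 0, 0, 0],
    [0, 0, 0, 0, 0, 0, 0.3],
    [0, 0, 0, 0, 0, 0, 0.4],
    [0, 0, 0.03, 0, 0, 0, 0.45],
    [0, 0, 0.04, 0, 0, 0, 0.45],
    [-0.02, 0.02, 0.04, 0, 0, 0.13, 0.6],
    [-0.03, 0.03, 0.03, 0, 0, 0.13, 0.6],
    [-0.03, 0.03, 0, 0, 0, 0.13, 0.6],
    [-0.03, 0.03, 0, 0, 0, 0.13, 0.6],
    [-0.03, 0.03, 0, 0, 0, 0.13, 0.6]
  ]
}}

```text
t: 13.2
eef_pos: [0.5184, 0.2404, 0.1974]
tool_rot: [0.001, 0.822, 0.57, 0.0]
contact_force: [0.3, 1.3, -0.4]
gripper_width: 0.596
grasp_force: 0.0
```

Emit:
{"fn": "jog_arm", "kwargs": {
  "deltas": [
    [-0.02, 0.02, 0, 0, 0, 0.13, 0.6],
    [-0.02, 0.03, 0, 0, 0, 0.13, 0.6],
    [0, 0, 0, 0, 0, 0.13, 0.6],
    [0, 0, 0, 0, 0, 0.13, 0.6],
    [0, 0, 0, 0, 0, 0.13, 0.6],
    [0, 0, 0, 0, 0, 0, 0.6],
    [0, 0, 0, 0, 0, 0, 0.6]
  ]
}}

```text
t: 13.9
eef_pos: [0.4797, 0.2896, 0.1969]
tool_rot: [0.0, 0.6, 0.8, -0.0]
contact_force: [0.9, -0.3, -0.1]
gripper_width: 0.602
grasp_force: 0.0
```

Run:
```python
from h import *
c=snap("wrist","w9"); d=snap("top","top9"); o=bot.get_obs();print(o["eef_pos"],o["q"])
print(proj(c,(.4975,.2285,.012)),proj(c,(.4565,.362,.012)))
a=cv2.resize(d["img"][130:250,130:320,::-1],None,fx=2,fy=2,interpolation=cv2.INTER_CUBIC)
b=c["img"][::-1][::-1][:, :, ::-1].copy(); b=cv2.resize(b,(420,315))
b=cv2.copyMakeBorder(b,0,max(0,a.shape[0]-315),0,0,0); a=cv2.copyMakeBorder(a,0,b.shape[0]-a.shape[0],0,0,0)
cv2.imwrite("pics/v9.png",np.hstack([b,a]))
```

```text
[0.47974539 0.28992561 0.19700228] [-0.13911503  0.42911457 -0.65494486  1.85400282  0.31413165  0.96343079
 -0.64820576]
[274.45966375 252.55645376] [271.55650976  98.18263948]
```

View pics/v9.png

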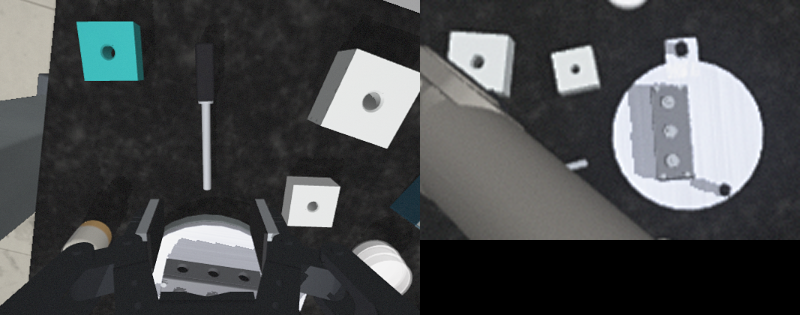

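The pin sits in the ears. In full-image pixels the rod tip is at (277,252) and the shank starts at (275,137). The access holes are at (243,357), (284,364) and (325,371).

Run:
```python
from h import *
c=load("w9"); im=c["img"]
t=cast(c,(276.7,252),.015)[:2]; s=cast(c,(274.7,137.3),.015)[:2]; d=(t-s)/np.hypot(*(t-s)); print("rod",t,np.arctan2(d[1],d[0]),t-.14*d)
# refine holes: dark blobs in the grey face
g=im[340:385,215:350].max(2); m=(g<55).astype(np.uint8); n,l,st,ce=cv2.connectedComponentsWithStats(m)
for i in range(1,n):
    if 30<st[i,4]<800: p=ce[i]+[215,340]; print(st[i],p,cast(c,p,.042))
d=load("top9"); u0=lambda u,v:(130+(u-420)/2,130+v/2)
print("pin top",cast(d,u0(681,47),.056),"post",cast(d,u0(724,190),.068))
print("studs",[cast(d,u0(*p),.07)[:2] for p in [(669,102),(671,131),(673,161)]])
```

```text
rod [0.49898674 0.23098299] -1.2720833119229007 [0.45778607 0.36478323]
[128   0   7  21  83] [346.63855422 346.85542169] [0.58600059 0.16741317 0.042     ]
[21 16 15  8 80] [242.8 359.2] [0.49561656 0.12640452 0.042     ]
[62 22 15  8 77] [284.07792208 365.01298701] [0.53540676 0.13084376 0.042     ]
[103  27  14   8  74] [324.54054054 370.67567568] [0.57488437 0.13528987 0.042     ]
[130  27   5  18  58] [347.62068966 377.56896552] [0.5991231  0.13367536 0.042     ]
pin top [0.65419273 0.09890181 0.056     ] post [0.45779732 0.03402396 0.068     ]
studs [array([0.57445928, 0.11171486]), array([0.53501646, 0.10758458]), array([0.49453337, 0.10343794])]
```

Emit:
{"fn": "jog_arm", "kwargs": {
  "deltas": [
    [-0.0075, 0.0245, -0.03, 0, 0, 0.015, 0.6],
    [-0.0075, 0.0245, -0.03, 0, 0, 0, 0.6],
    [-0.0075, 0.0245, -0.03, 0, 0, 0, 0.6],
    [0, 0, -0.04, 0, 0, 0, 0.6],
    [0, 0, -0.03, 0, 0, 0, 0.6],
    [0, 0, -0.01, 0, 0, 0, 0.6],
    [0, 0, 0, 0, 0, 0, 0.6]
  ]
}}

```text
t: 14.7
eef_pos: [0.4566, 0.3631, 0.026]
tool_rot: [-0.0, 0.593, 0.805, -0.001]
contact_force: [0.1, 0.8, 1.0]
gripper_width: 0.6
grasp_force: 0.0
```

Emit:
{"fn": "jog_arm", "kwargs": {
  "deltas": [
    [0, 0, 0, 0, 0, 0, 0],
    [0, 0, 0, 0, 0, 0, 0],
    [0, 0, 0, 0, 0, 0, 0],
    [0, 0, 0, 0, 0, 0, 0],
    [0, 0, 0, 0, 0, 0, 0]
  ],
  "newtons": 60
}}

```text
t: 15.2
eef_pos: [0.4583, 0.3647, 0.0291]
tool_rot: [0.001, 0.593, 0.805, 0.002]
contact_force: [-0.1, -0.9, 6.5]
gripper_width: 0.216
grasp_force: 59.7
```

Emit:
{"fn": "jog_arm", "kwargs": {
  "deltas": [
    [0, 0, 0.03, 0, 0, 0, 0],
    [0, 0, 0.03, 0, 0, 0, 0],
    [0.01, 0, 0.025, 0, 0, -0.05, 0],
    [0.02, -0.02, 0, 0, 0, -0.05, 0],
    [0.02, -0.02, 0, 0, 0, -0.05, 0],
    [0.01, -0.027, 0, 0, 0, -0.046, 0],
    [0, 0, 0, 0, 0, 0, 0],
    [0, 0, 0, 0, 0, 0, 0]
  ]
}}

```text
t: 16.0
eef_pos: [0.5177, 0.2959, 0.1126]
tool_rot: [0.0, 0.669, 0.743, 0.0]
contact_force: [-0.3, 1.4, -1.0]
gripper_width: 0.22
grasp_force: 59.0
```

Run:
```python
from h import *
c=snap("wrist","w10"); d=snap("scene","s10"); o=bot.get_obs();print(o["eef_pos"],o["tool_rot"],o["contact_force"],o["torque"])
T=o["eef_pos"]; e=np.array([.1048,-.9945,0]); t=T+.14*e-[0,0,.017]; print(t,proj(c,t),proj(d,t),proj(d,T-[0,0,.017]))
a=cv2.resize(c["img"][:,:,::-1],(440,330)); u,v=proj(d,t).astype(int); b=cv2.resize(d["img"][v-50:v+60,u-60:u+60,::-1],(360,330),interpolation=cv2.INTER_CUBIC)
cv2.imwrite("pics/v10.png",np.hstack([a,b]))
```

```text
[0.51668686 0.29779881 0.11258995] [-2.40474178e-04  6.68166064e-01  7.44011929e-01  5.49717962e-04] [-1.13595852 -0.22441474 -2.06830043] [0.05530025 0.03478587 0.00355336]
[0.53135886 0.15856881 0.09558995] [271.93205903 500.99526432] [243.77481906 205.04145143] [193.81640828 224.71787417]
```

View pics/v10.png

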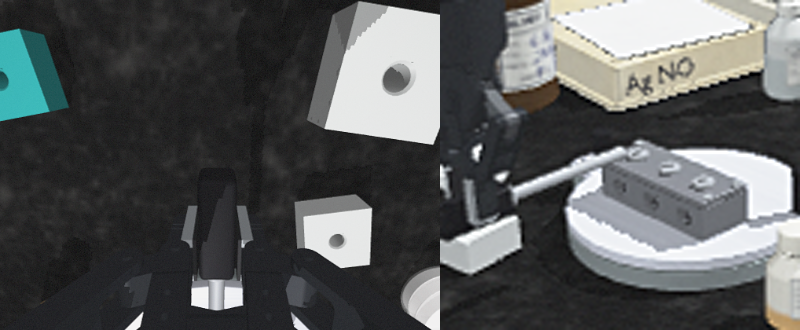

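The scene view shows the rod level, with its tip at (244.7,205.7) against a prediction of (243.8,205.0). The access holes are at about (243,217), (255,222) and (265,228).

Run:
```python
from h import *
d=load("s10"); O=np.array([.5412,.0891,0]); e=np.array([.1048,-.9945,0]); n=np.array([.9945,.1048,0])
g=d["img"][205:240,230:280].max(2).astype(int)
b=cv2.morphologyEx(g.astype(np.uint8),cv2.MORPH_BLACKHAT,np.ones((9,9))); m=(b>22).astype(np.uint8); k,l,s,ce=cv2.connectedComponentsWithStats(m)
for i in range(1,k):
    if s[i,4]>8: print(s[i],ce[i]+[230,205])
for y in (.04,0,-.04): 
    p=O-.045*e+y*n+[0,0,.042]; print(p,proj(d,p))
```

```text
[  0   0  50  17 338] [253.22485207 211.94378698]
[ 0 14  3  8 20] [231.1 222.5]
[21 14  5  6 20] [253.   221.55]
[41 16  5  7 10] [272.6 223.7]
[32 19  5  6 18] [264.11111111 226.61111111]
[35 24 15  6 33] [272.03030303 232.        ]
[ 0 29 13  6 41] [234.02439024 237.46341463]
[0.576264  0.1380445 0.042    ] [242.02071241 216.70518654]
[0.536484  0.1338525 0.042    ] [252.38895083 221.53968762]
[0.496704  0.1296605 0.042    ] [263.27565048 226.61593675]
```

Emit:
{"fn": "jog_arm", "kwargs": {
  "deltas": [
    [0.0025, -0.004, -0.02, 0, 0, 0, 0],
    [0, 0, -0.02, 0, 0, 0, 0],
    [0, 0, -0.012, 0, 0, 0, 0],
    [0, 0, 0, 0, 0, 0, 0],
    [0, 0, 0, 0, 0, 0, 0]
  ]
}}

```text
t: 16.6
eef_pos: [0.5194, 0.2937, 0.0604]
tool_rot: [-0.0, 0.668, 0.744, 0.0]
contact_force: [1.2, -0.5, -0.5]
gripper_width: 0.219
grasp_force: 59.0
```

Emit:
{"fn": "jog_arm", "kwargs": {
  "deltas": [
    [0.001, -0.01, 0, 0, 0, 0, 0],
    [0.001, -0.01, 0, 0, 0, 0, 0],
    [0.0005, -0.005, 0, 0, 0, 0, 0],
    [0, 0, 0, 0, 0, 0, 0]
  ]
}}

```text
t: 17.0
eef_pos: [0.5228, 0.2661, 0.0603]
tool_rot: [0.0, 0.669, 0.743, -0.0]
contact_force: [1.0, -0.7, -1.2]
gripper_width: 0.217
grasp_force: 59.0
```

Emit:
{"fn": "jog_arm", "kwargs": {
  "deltas": [
    [0.0004, -0.004, 0, 0, 0, 0, 0],
    [0.0004, -0.004, 0, 0, 0, 0, 0],
    [0.0004, -0.004, 0, 0, 0, 0, 0],
    [0.0004, -0.004, 0, 0, 0, 0, 0]
  ]
}}

```text
t: 17.4
eef_pos: [0.5237, 0.2524, 0.0602]
tool_rot: [-0.0, 0.668, 0.744, 0.001]
contact_force: [0.0, 3.1, -0.7]
gripper_width: 0.219
grasp_force: 59.0
```

Emit:
{"fn": "jog_arm", "kwargs": {
  "deltas": [
    [0.0006, -0.006, 0, 0, 0, 0, 0],
    [0.0006, -0.006, 0, 0, 0, 0, 0],
    [0.0006, -0.006, 0, 0, 0, 0, 0],
    [0.0006, -0.006, 0, 0, 0, 0, 0],
    [0.0006, -0.006, 0, 0, 0, 0, 0],
    [0.0006, -0.006, 0, 0, 0, 0, 0],
    [0.0006, -0.006, 0, 0, 0, 0, 0],
    [0.0006, -0.006, 0, 0, 0, 0, 0],
    [0.0006, -0.006, 0, 0, 0, 0, 0],
    [0.0003, -0.003, 0, 0, 0, 0, 0]
  ]
}}

```text
t: 18.4
eef_pos: [0.5296, 0.1938, 0.0599]
tool_rot: [0.0, 0.669, 0.743, -0.0]
contact_force: [-0.1, 0.8, -1.7]
gripper_width: 0.217
grasp_force: 59.0
```

Run:
```python
from h import *
o=bot.get_obs();print(o["eef_pos"],o["contact_force"])
d=snap("top","top11")
O=np.array([.5412,.0891,0]); e=np.array([.1048,-.9945,0]); n=np.array([.9945,.1048,0])
g=d["img"].max(2)
for y in (.04,0,-.04):
    print(y,[int(g[tuple(proj(d,O+x*e+y*n+[0,0,.054]).round().astype(int)[::-1])]) for x in np.arange(.01,.09,.005)])
```

```text
[0.52955954 0.19384058 0.05994615] [-0.12898854  0.80450119 -1.73433042]
0.04 [247, 243, 242, 243, 244, 243, 243, 238, 245, 243, 243, 239, 243, 242, 240, 244]
0 [123, 178, 182, 187, 151, 147, 49, 191, 207, 192, 52, 136, 246, 243, 241, 241]
-0.04 [91, 91, 89, 86, 83, 84, 80, 77, 96, 217, 249, 246, 244, 245, 241, 241]
```

Emit:
{"fn": "jog_arm", "kwargs": {
  "deltas": [
    [-0.002, 0.02, 0, 0, 0, 0, 0],
    [-0.0025, 0.025, 0, 0, 0, 0, 0],
    [-0.0025, 0.025, 0, 0, 0, 0, 0],
    [-0.0025, 0.025, 0, 0, 0, 0, 0],
    [0, 0, 0, 0, 0, 0, 0],
    [0.02, 0.002, 0, 0, 0, 0, 0],
    [0.02, 0.0022, 0, 0, 0, 0, 0],
    [0, 0, 0, 0, 0, 0, 0],
    [0, 0, 0, 0, 0, 0, 0]
  ]
}}

```text
t: 19.35
eef_pos: [0.5599, 0.2934, 0.0597]
tool_rot: [-0.0, 0.669, 0.743, -0.0]
contact_force: [-0.0, -0.4, -0.7]
gripper_width: 0.218
grasp_force: 59.0
```

```bash
cat > x.py <<'E'
from h import *
O=np.array([.5412,.0891,0]); e=np.array([.1048,-.9945,0]); n=np.array([.9945,.1048,0])
o=bot.get_obs();T=o["eef_pos"]-O; print("X tip",T@e+.14,"lat",T@n,"z",T[2],o["contact_force"],2*np.arctan2(o["tool_rot"][2],o["tool_rot"][1]))
E
python3 x.py
```

```text
X tip -0.06124296491886677 lat 0.039984709770986504 z 0.0596881142407466 [-0.02979709 -0.36116837 -0.66622264] 1.6759196985930878
```

Lined up; pushing pocket 3.

Emit:
{"fn": "jog_arm", "kwargs": {
  "deltas": [
    [0.001, -0.01, 0.0005, 0, 0, 0, 0],
    [0.001, -0.01, 0, 0, 0, 0, 0],
    [0.0004, -0.004, 0, 0, 0, 0, 0],
    [0.0004, -0.004, 0, 0, 0, 0, 0],
    [0.0004, -0.004, 0, 0, 0, 0, 0],
    [0.0004, -0.004, 0, 0, 0, 0, 0],
    [0.0004, -0.004, 0, 0, 0, 0, 0]
  ]
}}

```text
t: 20.05
eef_pos: [0.5639, 0.254, 0.0606]
tool_rot: [-0.0, 0.668, 0.744, 0.0]
contact_force: [-0.7, 0.1, -1.1]
gripper_width: 0.219
grasp_force: 59.0
```

Emit:
{"fn": "jog_arm", "kwargs": {
  "deltas": [
    [0.0006, -0.006, 0, 0, 0, 0, 0],
    [0.0006, -0.006, 0, 0, 0, 0, 0],
    [0.0006, -0.006, 0, 0, 0, 0, 0],
    [0.0006, -0.006, 0, 0, 0, 0, 0],
    [0.0006, -0.006, 0, 0, 0, 0, 0],
    [0.0006, -0.006, 0, 0, 0, 0, 0],
    [0.0006, -0.006, 0, 0, 0, 0, 0],
    [0.0006, -0.006, 0, 0, 0, 0, 0],
    [0.0006, -0.006, 0, 0, 0, 0, 0],
    [0, 0, 0, 0, 0, 0, 0]
  ]
}}

```text
t: 21.05
eef_pos: [0.5696, 0.1985, 0.0604]
tool_rot: [0.0, 0.669, 0.743, -0.0]
contact_force: [-0.3, -0.5, -1.2]
gripper_width: 0.216
grasp_force: 59.0
```

Emit:
{"fn": "jog_arm", "kwargs": {
  "deltas": [
    [-0.0025, 0.025, 0, 0, 0, 0, 0],
    [-0.0025, 0.025, 0, 0, 0, 0, 0],
    [-0.0025, 0.025, 0, 0, 0, 0, 0],
    [-0.002, 0.02, 0, 0, 0, 0, 0],
    [0, 0, 0, 0, 0, 0, 0],
    [-0.03, -0.003, 0, 0, 0, 0, 0],
    [-0.03, -0.0034, 0, 0, 0, 0, 0],
    [-0.02, -0.002, 0, 0, 0, 0, 0],
    [0, 0, 0, 0, 0, 0, 0],
    [0, 0, 0, 0, 0, 0, 0]
  ]
}}

```text
t: 22.05
eef_pos: [0.4803, 0.286, 0.0607]
tool_rot: [0.0, 0.669, 0.744, 0.0]
contact_force: [-0.2, 0.0, -0.7]
gripper_width: 0.219
grasp_force: 59.1
```

```bash
cat >> x.py <<'E'
import sys
if len(sys.argv)>1:
    d=snap("top",sys.argv[1]); g=d["img"].max(2)
    for y in (.04,0,-.04):
        print(y,[int(g[tuple(proj(d,O+x*e+y*n+[0,0,.054]).round().astype(int)[::-1])]) for x in np.arange(.01,.09,.005)])
E
python3 x.py top12
```

```text
X tip -0.06223135632219137 lat -0.039926625400290634 z 0.060721514058631985 [-0.24195917  0.01256618 -0.70166067] 1.6766402562534277
0.04 [246, 183, 179, 184, 184, 177, 54, 198, 206, 182, 105, 150, 247, 241, 240, 242]
0 [250, 173, 183, 184, 185, 178, 52, 163, 208, 204, 48, 102, 248, 243, 241, 243]
-0.04 [247, 242, 245, 244, 243, 240, 244, 242, 244, 240, 244, 244, 243, 243, 239, 241]
```

Mount 3 is out too. Now pocket 1.

Emit:
{"fn": "jog_arm", "kwargs": {
  "deltas": [
    [0.001, -0.01, 0, 0, 0, 0, 0],
    [0.001, -0.01, 0, 0, 0, 0, 0],
    [0.0004, -0.004, 0, 0, 0, 0, 0],
    [0.0004, -0.004, 0, 0, 0, 0, 0],
    [0.0004, -0.004, 0, 0, 0, 0, 0],
    [0.0004, -0.004, 0, 0, 0, 0, 0],
    [0.0004, -0.004, 0, 0, 0, 0, 0]
  ]
}}

```text
t: 22.8
eef_pos: [0.4839, 0.2469, 0.0607]
tool_rot: [-0.0, 0.668, 0.744, 0.0]
contact_force: [-0.7, 2.4, -1.9]
gripper_width: 0.218
grasp_force: 59.1
```

Emit:
{"fn": "jog_arm", "kwargs": {
  "deltas": [
    [0.0006, -0.006, 0, 0, 0, 0, 0],
    [0.0006, -0.006, 0, 0, 0, 0, 0],
    [0.0006, -0.006, 0, 0, 0, 0, 0],
    [0.0006, -0.006, 0, 0, 0, 0, 0],
    [0.0006, -0.006, 0, 0, 0, 0, 0],
    [0.0006, -0.006, 0, 0, 0, 0, 0],
    [0.0006, -0.006, 0, 0, 0, 0, 0],
    [0.0006, -0.006, 0, 0, 0, 0, 0],
    [0.0006, -0.006, 0, 0, 0, 0, 0],
    [0, 0, 0, 0, 0, 0, 0]
  ]
}}

```text
t: 23.8
eef_pos: [0.4894, 0.1913, 0.0604]
tool_rot: [0.0, 0.669, 0.743, -0.0]
contact_force: [-0.8, -1.1, -1.2]
gripper_width: 0.217
grasp_force: 59.1
```

Emit:
{"fn": "jog_arm", "kwargs": {
  "deltas": [
    [-0.0025, 0.025, 0, 0, 0, 0, 0],
    [-0.0025, 0.025, 0, 0, 0, 0, 0],
    [-0.0025, 0.025, 0, 0, 0, 0, 0],
    [-0.002, 0.025, 0, 0, 0, 0, 0],
    [0, 0, 0, 0, 0, 0, 0],
    [0, 0, 0, 0, 0, 0, 0]
  ]
}}

```text
t: 24.4
eef_pos: [0.4794, 0.2931, 0.0604]
tool_rot: [-0.0, 0.668, 0.744, -0.0]
contact_force: [0.2, -0.9, -0.5]
gripper_width: 0.216
grasp_force: 59.1
```

```bash
python3 x.py top13
```

```text
X tip -0.06932501792227685 lat -0.04012584854433794 z 0.060380799214138636 [ 0.23228487 -0.94019325 -0.47013588] 1.6783137022116572
0.04 [248, 184, 179, 182, 186, 176, 55, 200, 203, 182, 106, 150, 247, 242, 240, 243]
0 [250, 174, 184, 183, 188, 178, 58, 162, 206, 203, 50, 103, 247, 243, 242, 242]
-0.04 [251, 172, 185, 182, 186, 83, 51, 211, 211, 173, 74, 254, 245, 242, 240, 241]
```

Emit:
{"fn": "jog_arm", "kwargs": {
  "deltas": [
    [-0.003, 0.03, 0, 0, 0, 0, 0],
    [-0.003, 0.035, 0, 0, 0, 0, 0],
    [0, 0, -0.015, 0, 0, 0, 0],
    [0, 0, -0.01, 0, 0, 0, 0],
    [0, 0, -0.005, 0, 0, 0, 0],
    [0, 0, 0, 0, 0, 0, 0],
    [0, 0, 0, 0, 0, 0, 0]
  ]
}}

```text
t: 25.15
eef_pos: [0.4742, 0.3559, 0.0302]
tool_rot: [0.0, 0.669, 0.743, -0.001]
contact_force: [-0.2, 0.1, -1.6]
gripper_width: 0.218
grasp_force: 59.1
```

```bash
python3 x.py
```

```text
X tip -0.132363362202628 lat -0.038636929111750255 z 0.030194298162430928 [-0.21305728  0.06378339 -1.62572388] 1.6750158713741448
```

Emit:
{"fn": "jog_arm", "kwargs": {
  "deltas": [
    [0, 0, -0.001, 0, 0, 0, 0],
    [0, 0, 0, 0, 0, 0, 0.3],
    [0, 0, 0, 0, 0, 0, 0.6],
    [0, 0, 0, 0, 0, 0, 0.6],
    [0, 0, 0.04, 0, 0, 0, 0.6],
    [0, 0, 0.045, 0, 0, 0, 0.6],
    [0, 0, 0.045, 0, 0, -0.131, 0.6],
    [0.006, -0.03, 0.03, 0, 0, -0.131, 0.6],
    [0.006, -0.03, 0, 0, 0, -0.131, 0.6],
    [0.006, -0.03, 0, 0, 0, -0.131, 0.6]
  ]
}}

```text
t: 26.15
eef_pos: [0.4924, 0.2671, 0.1912]
tool_rot: [0.0, 0.84, 0.543, 0.002]
contact_force: [0.6, -0.4, -1.5]
gripper_width: 0.598
grasp_force: 0.0
```

Emit:
{"fn": "jog_arm", "kwargs": {
  "deltas": [
    [0.006, -0.03, 0, 0, 0, -0.131, 0.6],
    [0.006, -0.03, 0, 0, 0, -0.131, 0.6],
    [0.006, -0.03, 0, 0, 0, -0.131, 0.6],
    [0.006, -0.03, 0, 0, 0, -0.131, 0.6],
    [0.006, -0.03, 0, 0, 0, -0.131, 0.6],
    [0.006, -0.03, 0, 0, 0, -0.131, 0.6],
    [0.006, -0.03, 0, 0, 0, -0.131, 0.6],
    [0.012, -0.015, 0, 0, 0, -0.131, 0.6],
    [0, 0, 0, 0, 0, 0, 0.6],
    [0, 0, 0, 0, 0, 0, 0.6]
  ]
}}

```text
t: 27.15
eef_pos: [0.5456, 0.0431, 0.1895]
tool_rot: [-0.0, 0.999, 0.053, -0.0]
contact_force: [-0.1, 0.5, 0.0]
gripper_width: 0.6
grasp_force: 0.0
```

Run:
```python
from h import *
exec(open("x.py").read().split("import sys")[0].split("h import *")[1])
print(o["eef_pos"],o["q"][6])
c=snap("wrist","w14")
for y in (.04,0,-.04): print(y,proj(c,O+.049*e+y*n+[0,0,.054]))
g=c["img"].max(2); m=(g<75).astype(np.uint8)
cs=cv2.HoughCircles(cv2.GaussianBlur(cv2.cvtColor(c["img"],cv2.COLOR_RGB2GRAY),(5,5),1),cv2.HOUGH_GRADIENT,1,25,param1=100,param2=14,minRadius=16,maxRadius=34)
if cs is not None:
    for k in cs[0][:14]: 
        p=cast(c,k[:2],.054)-O; print(k,"x",p@e,"y",p@n)
cv2.imwrite("pics/v14.png",c["img"][:,:,::-1])
```

```text
X tip 0.18619065055850184 lat -0.0004392346749314811 z 0.18954734897423092 [-0.14594151  0.49027837  0.04448936] 0.10703130577547662
[0.5456039  0.04311798 0.18954735] -1.735743180871225
0.04 [278.31248533 154.50286313]
0 [278.13130502 206.9709357 ]
-0.04 [277.9662044  254.78248245]
[279.5 199.5  17.2] x 0.05001704131993292 y 0.005933356057411453
[279.5 153.5  20.5] x 0.04986036610063495 y 0.040730084263953525
[276.5 246.5  18.5] x 0.04781804842733676 y -0.03280906964025314
[202.5  44.5  21.8] x -0.001464861736756943 y 0.11281845038687745
[249.5 189.5  18.8] x 0.02748198227935634 y 0.013715050868559455
[246.5 240.5  24.3] x 0.024209096099939858 y -0.027705165811820674
[396.5 419.5  19.4] x 0.16203929978568263 y -0.21144170273567894
```

View pics/v14.png

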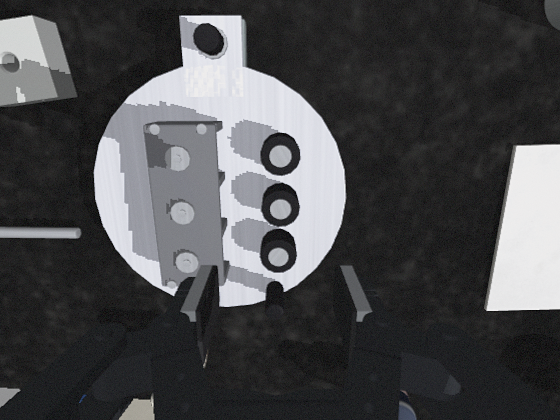

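The three mounts stand at (281,156), (280,208) and (278,257), 50 mm out on the wheel, and the pin is home. I'll take mount 3 first.

Emit:
{"fn": "jog_arm", "kwargs": {
  "deltas": [
    [0.02, 0, 0, 0, 0, 0, 0.5],
    [0.0206, 0.0005, -0.01, 0, 0, 0, 0.5],
    [0, 0, -0.04, 0, 0, 0, 0.5],
    [0, 0, -0.04, 0, 0, 0, 0.5],
    [0, 0, -0.0415, 0, 0, 0, 0.5],
    [0, 0, 0, 0, 0, 0, 0.5],
    [0, 0, 0, 0, 0, 0, 0],
    [0, 0, 0, 0, 0, 0, 0],
    [0, 0, 0, 0, 0, 0, 0],
    [0, 0, 0, 0, 0, 0, 0]
  ],
  "newtons": 30
}}

```text
t: 28.2
eef_pos: [0.5875, 0.0433, 0.0599]
tool_rot: [-0.0, 0.999, 0.052, 0.002]
contact_force: [-0.1, -0.2, -0.1]
gripper_width: 0.338
grasp_force: 30.6
```

Emit:
{"fn": "jog_arm", "kwargs": {
  "deltas": [
    [0, 0, 0.03, 0, 0, 0, 0],
    [0, 0, 0.04, 0, 0, 0, 0],
    [0, -0.04, 0, 0, 0, 0, 0],
    [0, -0.045, 0, 0, 0, 0, 0],
    [0, -0.045, 0, 0, 0, 0, 0],
    [0, -0.045, 0, 0, 0, 0, 0],
    [0, -0.045, 0, 0, 0, 0, 0],
    [-0.0025, -0.045, 0, 0, 0, 0, 0],
    [0, -0.025, 0, 0, 0, 0, 0],
    [0, 0, -0.03, 0, 0, 0, 0]
  ]
}}

```text
t: 29.2
eef_pos: [0.5859, -0.2548, 0.1026]
tool_rot: [0.004, 0.999, 0.048, 0.004]
contact_force: [1.8, -0.3, 0.1]
gripper_width: 0.333
grasp_force: 30.7
```

Emit:
{"fn": "jog_arm", "kwargs": {
  "deltas": [
    [0, 0, -0.03, 0, 0, 0, 0],
    [0, 0, -0.02, 0, 0, 0, 0],
    [0, 0, -0.01, 0, 0, 0, 0],
    [0, 0, 0, 0, 0, 0, 0],
    [0, 0, 0, 0, 0, 0, 0]
  ]
}}

```text
t: 29.7
eef_pos: [0.5846, -0.2471, 0.0392]
tool_rot: [0.0, 0.999, 0.052, 0.001]
contact_force: [1.2, 0.8, 0.2]
gripper_width: 0.342
grasp_force: 30.7
```

Emit:
{"fn": "jog_arm", "kwargs": {
  "deltas": [
    [0, 0, -0.002, 0, 0, 0, 0],
    [0, 0, 0, 0, 0, 0, 0],
    [0, 0, 0, 0, 0, 0, 0.5],
    [0, 0, 0, 0, 0, 0, 0.5],
    [0, 0, 0.04, 0, 0, 0, 0.5],
    [0, 0, 0.05, 0, 0, 0, 0.5],
    [-0.0076, 0.045, 0.003, 0, 0, 0, 0.5],
    [-0.01, 0.048, 0, 0, 0, 0, 0.5],
    [-0.01, 0.048, 0, 0, 0, 0, 0.5],
    [-0.01, 0.048, 0, 0, 0, 0, 0.5]
  ]
}}

```text
t: 30.7
eef_pos: [0.5458, -0.0563, 0.1295]
tool_rot: [0.0, 0.999, 0.052, 0.001]
contact_force: [0.7, 1.1, -1.0]
gripper_width: 0.503
grasp_force: 0.0
```

Emit:
{"fn": "jog_arm", "kwargs": {
  "deltas": [
    [0, 0.048, 0, 0, 0, 0, 0.5],
    [0, 0.049, 0, 0, 0, 0, 0.5],
    [0, 0, 0, 0, 0, 0, 0.5],
    [0, 0, -0.03, 0, 0, 0, 0.5],
    [0, 0, -0.04, 0, 0, 0, 0.5],
    [0, 0, 0, 0, 0, 0, 0.5]
  ]
}}

```text
t: 31.3
eef_pos: [0.5428, 0.0385, 0.0552]
tool_rot: [0.0, 0.999, 0.053, -0.004]
contact_force: [-1.1, 0.2, -0.2]
gripper_width: 0.497
grasp_force: 0.0
```

Emit:
{"fn": "jog_arm", "kwargs": {
  "deltas": [
    [0.0025, 0, 0.004, 0, 0, 0, 0.5],
    [0, 0, 0, 0, 0, 0, 0.5],
    [0, 0, 0, 0, 0, 0, 0],
    [0, 0, 0, 0, 0, 0, 0],
    [0, 0, 0, 0, 0, 0, 0],
    [0, 0, 0, 0, 0, 0, 0]
  ]
}}

```text
t: 31.9
eef_pos: [0.5504, 0.0392, 0.0653]
tool_rot: [-0.0, 0.999, 0.052, 0.002]
contact_force: [-0.6, 0.8, 6.9]
gripper_width: 0.334
grasp_force: 29.1
```

Run:
```python
from h import *
o=bot.get_obs();print(o["eef_pos"],o["contact_force"],o["torque"],o["q"],o["joint_vel"])
c=snap("wrist","w15"); o=bot.get_obs();print(o["t"],o["eef_pos"],o["contact_force"],o["joint_vel"])
d=snap("top","top15"); g=d["img"]
m=(g[180:230,355:415].max(2)<90).astype(np.uint8); n,l,s,ce=cv2.connectedComponentsWithStats(m)
for i in range(1,n):
    if s[i,4]>20: p=ce[i]+[355,180]; print("tile blob",s[i],p,cast(d,p,.018))
```

```text
[0.5504377  0.03917374 0.06531333] [-0.56466455  0.81767006  6.93004755] [-0.01827464  0.17879005 -0.0378308 ] [-0.04766108  0.53362649 -0.17332913  1.98501146  0.14993883  0.63083822
 -1.78470917] [ 7.55068363e-05  2.84594025e-04  2.80551867e-04  2.07562945e-03
 -1.32456560e-03  6.94564937e-04 -1.92025269e-03]
31.95 [0.55042402 0.03913253 0.06531495] [-0.68569903  0.10760645  7.23685987] [-0.00119304 -0.00083601  0.00028386  0.0001528  -0.00077143 -0.00086957
  0.00176268]
tile blob [23  1 11 10 53] [382.20754717 185.86792453] [ 0.58068979 -0.24558598  0.018     ]
tile blob [55  0  5 29 78] [412.87179487 190.28205128] [ 0.57068494 -0.33217924  0.018     ]
tile blob [ 0 34  2 16 24] [355.33333333 222.83333333] [ 0.47381298 -0.17069047  0.018     ]
```

Emit:
{"fn": "jog_arm", "kwargs": {
  "deltas": [
    [0, 0, 0.03, 0, 0, 0, 0],
    [0, 0, 0.045, 0, 0, 0, 0],
    [0, -0.04, 0, 0, 0, 0, 0],
    [0, -0.045, 0, 0, 0, 0, 0],
    [0, -0.045, 0, 0, 0, 0, 0],
    [0, -0.045, 0, 0, 0, 0, 0],
    [-0.006, -0.045, 0, 0, 0, 0, 0],
    [-0.006, -0.045, 0, 0, 0, 0, 0],
    [0, -0.027, 0, 0, 0, 0, 0],
    [0, 0, 0, 0, 0, 0, 0]
  ]
}}

```text
t: 33.0
eef_pos: [0.5357, -0.2591, 0.1393]
tool_rot: [0.002, 0.999, 0.048, 0.001]
contact_force: [-0.7, -0.0, 0.1]
gripper_width: 0.335
grasp_force: 29.7
```

Emit:
{"fn": "jog_arm", "kwargs": {
  "deltas": [
    [0, 0, -0.03, 0, 0, 0, 0],
    [0, 0, -0.03, 0, 0, 0, 0],
    [0, 0, -0.01, 0, 0, 0, 0],
    [0, 0, 0, 0, 0, 0, 0],
    [0, 0, 0, 0, 0, 0, 0]
  ]
}}

```text
t: 33.5
eef_pos: [0.5377, -0.2528, 0.0693]
tool_rot: [0.0, 0.999, 0.053, 0.001]
contact_force: [0.7, 0.1, 0.3]
gripper_width: 0.33
grasp_force: 29.8
```

Emit:
{"fn": "jog_arm", "kwargs": {
  "deltas": [
    [0, 0, -0.015, 0, 0, 0, 0],
    [0, 0, -0.009, 0, 0, 0, 0],
    [0, 0, 0, 0, 0, 0, 0],
    [0, 0, 0, 0, 0, 0, 0]
  ]
}}

```text
t: 33.9
eef_pos: [0.5365, -0.2528, 0.0437]
tool_rot: [-0.0, 0.999, 0.052, -0.0]
contact_force: [0.6, -0.7, 0.1]
gripper_width: 0.329
grasp_force: 29.8
```

Emit:
{"fn": "jog_arm", "kwargs": {
  "deltas": [
    [0, 0, -0.0015, 0, 0, 0, 0],
    [0, 0, 0, 0, 0, 0, 0]
  ]
}}

```text
t: 34.1
eef_pos: [0.5369, -0.253, 0.0427]
tool_rot: [0.0, 0.999, 0.052, 0.0]
contact_force: [-0.5, 0.2, -0.2]
gripper_width: 0.328
grasp_force: 29.8
```

Emit:
{"fn": "jog_arm", "kwargs": {
  "deltas": [
    [0, 0, -0.001, 0, 0, 0, 0],
    [0, 0, 0, 0, 0, 0, 0]
  ]
}}

```text
t: 34.3
eef_pos: [0.5368, -0.253, 0.0416]
tool_rot: [0.0, 0.999, 0.052, 0.0]
contact_force: [0.4, 0.5, -0.8]
gripper_width: 0.331
grasp_force: 29.8
```

Emit:
{"fn": "jog_arm", "kwargs": {
  "deltas": [
    [0, 0, -0.0015, 0, 0, 0, 0],
    [0, 0, 0, 0, 0, 0, 0],
    [0, 0, 0, 0, 0, 0, 0.4],
    [0, 0, 0, 0, 0, 0, 0.5],
    [0, 0, 0.04, 0, 0, 0, 0.5],
    [0, 0, 0.05, 0, 0, 0, 0.5],
    [0, 0.045, 0, 0, 0, 0, 0.5],
    [-0.01, 0.047, 0, 0, 0, 0, 0.5],
    [-0.01, 0.047, 0, 0, 0, 0, 0.5],
    [-0.01, 0.047, 0, 0, 0, 0, 0.5]
  ]
}}

```text
t: 35.3
eef_pos: [0.5062, -0.0653, 0.1301]
tool_rot: [-0.0, 0.999, 0.052, 0.0]
contact_force: [0.7, 0.6, -0.2]
gripper_width: 0.498
grasp_force: 0.0
```

Emit:
{"fn": "jog_arm", "kwargs": {
  "deltas": [
    [0, 0.047, 0, 0, 0, 0, 0.5],
    [0, 0.045, 0, 0, 0, 0, 0.5],
    [0, 0.01, 0, 0, 0, 0, 0.5],
    [0, 0, 0, 0, 0, 0, 0.5],
    [0, 0, 0, 0, 0, 0, 0.5],
    [0, 0, 0, 0, 0, 0, 0.5]
  ]
}}

```text
t: 35.9
eef_pos: [0.5067, 0.0329, 0.1298]
tool_rot: [0.0, 0.999, 0.051, -0.0]
contact_force: [0.1, -0.5, 0.4]
gripper_width: 0.502
grasp_force: 0.0
```

Run:
```python
from h import *
o=bot.get_obs();print(o["eef_pos"],o["q"])
d=snap("top","top16"); g=d["img"]
m=(g[178:232,352:418].max(2)<90).astype(np.uint8); n,l,s,ce=cv2.connectedComponentsWithStats(m)
for i in range(1,n):
    if s[i,4]>20: p=ce[i]+[352,178]; print("tile blob",s[i],p,cast(d,p,.018))
c=snap("wrist","w16"); g=c["img"]; p=proj(c,(.5066,.0352,.054)); print(p); u,v=p.astype(int)
m=(g[v-40:v+40,u-40:u+40].min(2)>130).astype(np.uint8); n,l,s,ce=cv2.connectedComponentsWithStats(m)
for i in range(1,n):
    if 40<s[i,4]<900: q=ce[i]+[u-40,v-40]; print("specimen",s[i],q,cast(c,q,.054))
```

```text
[0.50673433 0.03288176 0.12982901] [-0.02049971  0.37727814 -0.20251803  2.04917362  0.11315865  0.72592812
 -1.76310034]
tile blob [ 45   0  21  54 255] [414.03529412 200.30588235] [ 0.54224544 -0.33528783  0.018     ]
tile blob [26  3 11 10 54] [382.16666667 185.94444444] [ 0.5804675 -0.245471   0.018    ]
tile blob [  0  13   6  41 130] [353.45384615 216.6       ] [ 0.49114775 -0.16526258  0.018     ]
tile blob [28 21 11 10 56] [384.58928571 204.05357143] [ 0.52914252 -0.25240148  0.018     ]
[270.21861763 237.57505248]
specimen [ 26  31  26  25 505] [268.58613861 239.96237624] [0.50495474 0.03603017 0.054     ]
```

Emit:
{"fn": "jog_arm", "kwargs": {
  "deltas": [
    [-0.001, 0.0025, 0, 0, 0, 0, 0.5],
    [0, 0, -0.03, 0, 0, 0, 0.5],
    [0, 0, -0.03, 0, 0, 0, 0.5],
    [0, 0, -0.007, 0, 0, 0, 0.5],
    [0, 0, 0, 0, 0, 0, 0.5],
    [0, 0, 0, 0, 0, 0, 0],
    [0, 0, 0, 0, 0, 0, 0],
    [0, 0, 0, 0, 0, 0, 0],
    [0, 0, 0, 0, 0, 0, 0]
  ]
}}

```text
t: 36.9
eef_pos: [0.5066, 0.0376, 0.064]
tool_rot: [-0.0, 0.999, 0.052, 0.001]
contact_force: [-1.2, 0.8, 5.4]
gripper_width: 0.33
grasp_force: 29.9
```

Emit:
{"fn": "jog_arm", "kwargs": {
  "deltas": [
    [0, 0, 0.03, 0, 0, 0, 0],
    [0, 0, 0.04, 0, 0, 0, 0],
    [0, -0.04, 0, 0, 0, 0, 0],
    [0, -0.045, 0, 0, 0, 0, 0],
    [-0.005, -0.045, 0, 0, 0, 0, 0],
    [-0.005, -0.045, 0, 0, 0, 0, 0],
    [-0.006, -0.045, 0, 0, 0, 0, 0],
    [-0.0056, -0.045, 0, 0, 0, 0, 0],
    [0, -0.032, 0, 0, 0, 0, 0],
    [0, 0, 0, 0, 0, 0, 0]
  ]
}}

```text
t: 37.9
eef_pos: [0.4829, -0.2654, 0.1334]
tool_rot: [0.002, 0.999, 0.048, 0.0]
contact_force: [-0.5, 0.2, -0.4]
gripper_width: 0.335
grasp_force: 29.8
```

Emit:
{"fn": "jog_arm", "kwargs": {
  "deltas": [
    [0, 0, -0.03, 0, 0, 0, 0],
    [0, 0, -0.03, 0, 0, 0, 0],
    [0, 0, -0.02, 0, 0, 0, 0],
    [0, 0, -0.005, 0, 0, 0, 0],
    [0, 0, 0, 0, 0, 0, 0],
    [0, 0, 0, 0, 0, 0, 0]
  ]
}}

```text
t: 38.5
eef_pos: [0.485, -0.2593, 0.049]
tool_rot: [0.0, 0.999, 0.053, 0.001]
contact_force: [0.8, -1.1, 0.0]
gripper_width: 0.333
grasp_force: 29.8
```

Emit:
{"fn": "jog_arm", "kwargs": {
  "deltas": [
    [0, 0, -0.006, 0, 0, 0, 0],
    [0, 0, -0.003, 0, 0, 0, 0],
    [0, 0, 0, 0, 0, 0, 0],
    [0, 0, 0, 0, 0, 0, 0.4],
    [0, 0, 0, 0, 0, 0, 0.5],
    [0, 0, 0.04, 0, 0, 0, 0.5],
    [0, 0, 0.05, 0, 0, 0, 0.5],
    [0, -0.04, 0.05, 0, 0, 0, 0.5],
    [0, -0.045, 0.03, 0, 0, 0, 0.5],
    [0, -0.045, 0, 0, 0, 0, 0.5]
  ]
}}

```text
t: 39.5
eef_pos: [0.4867, -0.3792, 0.2011]
tool_rot: [0.002, 0.999, 0.053, 0.004]
contact_force: [0.7, -0.6, 0.2]
gripper_width: 0.499
grasp_force: 0.0
```

Run:
```python
from h import *
d=snap("top","top17"); g=d["img"]
m=(g[178:232,352:418].max(2)<90).astype(np.uint8); n,l,s,ce=cv2.connectedComponentsWithStats(m)
for i in range(1,n):
    if s[i,4]>20: p=ce[i]+[352,178]; print("tile blob",s[i],p,cast(d,p,.018))
s=snap("scene","s17")
for z in (.031,): print([proj(s,(x,y,z)).round(0) for x,y in [(.585,-.247),(.535,-.253),(.485,-.259)]])
# bright shank of rod, top view
a=g[195:245,140:230]; m=(a.min(2)>120).astype(np.uint8); n,l,st,ce=cv2.connectedComponentsWithStats(m)
for i in range(1,n):
    if st[i,4]>15: x,y,w,h=st[i,:4]; print("rod",st[i],cast(d,(140+x+w,195+y),.012),cast(d,(140+x,195+y+h),.012))
c=load("top0"); diff=np.abs(g.astype(int)-c["img"]).max(2)>40; print("changed px in bottle areas", diff[10:145,140:240].sum(),diff[10:100,240:300].sum(),diff[100:150,340:380].sum(),diff[240:285,310:440].sum())
```

```text
tile blob [ 45   0  21  54 254] [414.02755906 200.22047244] [ 0.5424873  -0.33526755  0.018     ]
tile blob [26  3 11 10 51] [382.15686275 185.90196078] [ 0.58058815 -0.24544302  0.018     ]
tile blob [  0  12   6  42 132] [353.43939394 216.25757576] [ 0.49210906 -0.16521247  0.018     ]
tile blob [28 21 11 10 55] [384.58181818 204.05454545] [ 0.52913913 -0.25238049  0.018     ]
tile blob [30 39 12  9 52] [386.69230769 221.09615385] [ 0.48127863 -0.2583675   0.018     ]
[array([347., 182.]), array([361., 186.]), array([375., 191.])]
rod [87  0  3 18 46] [0.5426688  0.18303251 0.012     ] [0.49137519 0.18925055 0.012     ]
rod [40 18 38  5 85] [0.49062481 0.21449558 0.012     ] [0.47338344 0.32021752 0.012     ]
changed px in bottle areas 0 0 0 42
```

Emit:
{"fn": "jog_arm", "kwargs": {
  "deltas": [
    [0, 0, 0, 0, 0, 0, 0.5],
    [0, 0, 0, 0, 0, 0, 0.5],
    [0, 0, 0, 0, 0, 0, 0.5]
  ]
}}

```text
t: 39.9
eef_pos: [0.4845, -0.3754, 0.1953]
tool_rot: [-0.001, 0.999, 0.054, -0.0]
contact_force: [-0.2, 0.9, -0.0]
gripper_width: 0.499
grasp_force: 0.0
```

```bash
python3 -c "
from station import bot
print(bot.hand_in())"
```

```text
the job is handed in; nothing more can be done
None
```

The job is handed in at about 40 s (the hand-in gave no verdict): the last camera checks showed the pin home through both ears, all three mounts on the bench tile, the rod flat and clear of the wheel, and the bottles, beaker and tip box not visibly moved.

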